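# Nest three draining pails on one hook

### The job

Clear the washed pails off the worktop: hang all three on the hook by their arched handles, nested inside one another, the large green one first, then the white one inside it, then the small yellow one inside that. Hang each by the middle of its handle so that it is level, and let go of it before you fetch the next; leave all three hanging still, and leave the other things where they are.

Things in the scene. Friction and masses are not known exactly. Their poses are not given: they have to be found in the camera images.
- large_pail: large lime-green pail: round bowl with drain holes and a rigid upright arched handle, about 200 g. Origin under the centre, z up; handle in its y-z plane. Bowl 172 mm across the rim, 156 at the bottom, 44 deep, wall 3. Handle uprights at the rim, y = +-86. Starts upright on the worktop, yaw within 0.6 rad; which pail is where varies. A half turn makes no difference.
- medium_pail: medium white pail: round bowl with drain holes and a rigid upright arched handle, about 130 g. Origin under the centre, z up; handle in its y-z plane. Bowl 122 mm across the rim, 106 at the bottom, 38 deep, wall 3. Handle uprights at the rim, y = +-61. Starts upright on the worktop, yaw within 0.6 rad; which pail is where varies. A half turn makes no difference.
- small_pail: small yellow pail: round bowl with drain holes and a rigid upright arched handle, about 80 g. Origin under the centre, z up; handle in its y-z plane. Bowl 76 mm across the rim, 60 at the bottom, 32 deep, wall 3. Handle uprights at the rim, y = +-38. Starts upright on the worktop, yaw within 0.6 rad; which pail is where varies. A half turn makes no difference.
- large_pail_bar (a point): middle of the underside of the green pail's level cross-bar, the part that rests on the hook: 118 mm above the pail's origin, 74 above the rim; axes as the pail's. Bar along y, 6 mm thick (x), 8 high, corners cut off 14 mm. On its middle stands a black grip tab 12 mm thick (x), 16 wide (y), 36 high: pinch it across y from above.
- medium_pail_bar (a point): middle of the underside of the white pail's level cross-bar, the part that rests on the hook: 102 mm above the pail's origin, 64 above the rim; axes as the pail's. Bar along y, 6 mm thick (x), 8 high, corners cut off 14 mm. On its middle stands a black grip tab 12 mm thick (x), 24 wide (y), 36 high: pinch it across y from above.
- small_pail_bar (a point): middle of the underside of the yellow pail's level cross-bar, the part that rests on the hook: 90 mm above the pail's origin, 58 above the rim; axes as the pail's. Bar along y, 6 mm thick (x), 8 high, corners cut off 14 mm. On its middle stands a black grip tab 12 mm thick (x), 32 wide (y), 36 high: pinch it across y from above.
- hook_seat (a point): point on top of the hook's arm, 160 mm up. +x along the arm to the post, -x to the free tip (roughly towards the robot), z up. Arm: level red bar, 8 mm thick, straight from x = -38 mm to the post at +125; its tip turns up to x = -52, 12 mm above the arm. Room for three cross-bars side by side, 15 mm apart: large at x = +15, medium 0, small -15 mm.
- hook_stand: fixed hook stand; origin on the worktop below hook_seat, same axes. Black base plate x -55 to +155, y +-65, 12 mm high; post 16 mm thick, no higher than the arm. So nested, each rim hangs 6 to 10 mm above the next larger. To bring a smaller pail in over the tip, carry its cross-bar 33 (yellow) or 36 (white) to 46 mm above the arm: arm through the handle, bowl below the arm but above the hanging rims; then lower.
- mug: blue mug, 72 mm across, 85 mm high; origin under its centre; bystander
- sponge: yellow sponge, 100 x 65 x 30 mm; origin under its centre; bystander
- soap_bottle: green bottle, 64 mm across, 190 mm high; origin under its centre; bystander
- brush: dish brush with a blue handle, lying; bystander
- spoon: spoon, lying; bystander
- bowl: teal bowl, 120 mm across, 50 mm high; origin under its centre; bystander
- jar: amber jar, 70 mm across, 100 mm high; origin under its centre; bystander

How it is judged (in metres and radians):
On the way, in this order (a step that is already met when the one before it is completed fails the run):
1. the large green pail hangs on the hook, released (x of large_pail_bar in the frame of hook_seat between -0.045 and 0.045 m and y of large_pail_bar in the frame of hook_seat between -0.015 and 0.015 m and z of large_pail_bar in the frame of hook_seat between -0.006 and 0.006 m and angle between large_pail's own z axis and vertical below 0.2 rad and linear speed of large_pail below 0.04 m/s and contact force between the fingers and large_pail below 0.1 N), for 0.3 s.
2. the white pail hangs on the same hook inside the green one, released (x of large_pail_bar in the frame of hook_seat between -0.045 and 0.045 m and y of large_pail_bar in the frame of hook_seat between -0.015 and 0.015 m and z of large_pail_bar in the frame of hook_seat between -0.006 and 0.006 m and angle between each of large_pail, medium_pail's own z axis and vertical below 0.2 rad and x of medium_pail_bar in the frame of hook_seat between -0.045 and 0.045 m and y of medium_pail_bar in the frame of hook_seat between -0.015 and 0.015 m and z of medium_pail_bar in the frame of hook_seat between -0.006 and 0.006 m and horizontal distance between large_pail and medium_pail below 0.03 m and linear speed of medium_pail below 0.04 m/s and contact force between the fingers and medium_pail below 0.1 N), for 0.3 s.
3. the yellow pail hangs on the same hook inside the white one, released (x of large_pail_bar in the frame of hook_seat between -0.045 and 0.045 m and y of large_pail_bar in the frame of hook_seat between -0.015 and 0.015 m and z of large_pail_bar in the frame of hook_seat between -0.006 and 0.006 m and angle between each of large_pail, medium_pail, small_pail's own z axis and vertical below 0.2 rad and x of medium_pail_bar in the frame of hook_seat between -0.045 and 0.045 m and y of medium_pail_bar in the frame of hook_seat between -0.015 and 0.015 m and z of medium_pail_bar in the frame of hook_seat between -0.006 and 0.006 m and x of small_pail_bar in the frame of hook_seat between -0.045 and 0.045 m and y of small_pail_bar in the frame of hook_seat between -0.015 and 0.015 m and z of small_pail_bar in the frame of hook_seat between -0.006 and 0.006 m and horizontal distance between large_pail and medium_pail below 0.03 m and horizontal distance between medium_pail and small_pail below 0.03 m and linear speed of small_pail below 0.04 m/s and contact force between the fingers and small_pail below 0.1 N), for 0.3 s.
At the end, for the whole second after the job is handed in: All three hang on the hook: middle of each cross-bar within 15 mm sideways of the arm, 6 mm of its top in height, 45 mm of hook_seat along it; level within 0.2 rad; white centred in green and yellow in white within 30 mm; released and still (under 0.04 m/s) (all of step 3 and linear speed of each of large_pail, medium_pail below 0.04 m/s and contact force between the fingers and large_pail below 0.1 N and contact force between the fingers and medium_pail below 0.1 N); the robot touches nothing.
It fails at once if a bystander was shifted more than 40 mm (distance of any of mug, sponge, soap_bottle, brush, spoon, bowl, jar from where it was at the start of the episode above 0.04 m).
It also fails if it takes over 72 s, if anything falls off the work surface, if the arm or the gripper's body presses on something with over 40 N, if the wrist force passes 120 N, or if a joint passes its speed limit or range.

### The arm

A 7-joint arm with a two-finger parallel gripper is mounted at the origin on the work surface. World frame = base frame: x ahead of the robot, y to its left, z up, the work surface at z = 0. Lengths are in m, angles in degrees, forces in N, time in s.
With the tool pointing down it reaches from about 0.425 to 0.875 m from the base axis. Payload 4.7 kg.
Tool frame: the origin (TCP) lies at the very end of the fingers, on their centre line; the grasp point (between the pads) lies 19 mm behind it; y points along the fingers, x is the direction in which the jaws open and shut, and the axes are right-handed (so a half turn about y gives the same grasp; the last joint's range is limited). The gripper opens to 85 mm and grips with 20 to 120 N. Pads are 22 mm wide; open, the fingers measure 114 mm over their backs; the gripper's body (76 mm by 85 mm) begins 54 mm behind the grasp point. The pads swing forward as they close: fully open they stand 13 mm farther back than shut.
Start: joints at [69.735, 18.392, -4.016, 83.108, 1.295, 78.541, -3.26], TCP at [0.234, -0.607, 0.231] pointing down, gripper open.
Joint ranges: [-163.93, 163.93], [-17.29, 119.83], [-79.2, 71.16], [3.27, 140.29], [-89.18, 269.18], [5.43, 117.66], [-154.24, 154.24]. Speed limits (degrees/s): [147.25, 147.25, 180, 180, 180, 180, 180].

### API

Orientations are given as a 3x3 rotation matrix whose columns are the frame's x, y, z axes.
In Python, from bench import status, grab_frame, close_job, look_for gives the robot as it stands. The module is installed in compiled form; this text tells all that it offers.
- The arm moves only by the shell command python3 -m creep 'ROWS' [OPENING]. ROWS is JSON, a list of rows, each an object with "slide": the shift along the world's x, y, z in cm, a list of three; "turn": the turn, a rotation vector about the world's x, y, z in degrees, a list of three. In form: [{"slide": [dx, dy, dz], "turn": [ax, ay, az]}, ...]. A call has exactly 8 rows; each row is the pose to reach, as a shift and turn from the pose commanded when the call began; what a row does not reach only later rows make up. A row lasts 1/12 s, in which the tool goes at most 41.7 mm and 7.16 degrees, less where a joint would pass 70% of its speed; a pose out of reach is approached as far as the arm can. A call with a gripper value outside its range is refused whole. OPENING is the opening, from 0 (shut) to 1 (fully open), set as the call begins (- or left out, the last holds). The fingers move at their own pace and stop on an object; the grip force is fixed at half the most. Time passes only in rows, so rows that repeat a pose let the fingers close, or fill a call up. It gives the time, the measured TCP pose, the force and the opening at its end, in the units of the state.
- status.get_obs(): the state, without advancing time (a new reading comes with each control period).
- grab_frame(name): name is "scene" or "top" or "wrist"; returns a dict with "frame" (420x560x3 uint8, blue, green, red), "fovy" (degrees; the focal length in pixels is half the picture's height over the tangent of half this angle, whatever the lens; pixels are square), "cx", "cy" (the principal point, pixels), "k1" (the pictures are not rectified: a ray, as slopes to the right and down, at radius r is drawn at 1 + k1 r^2 times it, then the intrinsics apply), "rvec" (rotation vector, rad) and "tvec" (3), from world to camera coordinates, as OpenCV has them; the wrist camera has in their place "mount" (4x4, takes a point from camera to tool coordinates, whose origin is the TCP and whose axes are the tool frame's). Camera axes: x right, y down, z forward; pixel columns grow to the right and rows downward; lengths in m; the calibration is good to about 2 mm. A picture is of the moment at which its call begins: read the wrist's pose just before it. There is no depth.
- close_job(): hands the job in, once; it reports no verdict.
Trained networks look in a picture, given as the dict that the camera call returned (one of the last four; its "shot" number tells which), for a name from the list of things; names that differ only in an ending like _2 or _b are one class to them, and where a whole thing is asked for, a point or a joint stands for the part that bears it (a point fixed in the world has none). Each returns a list of dicts, best first, with "conf" (0 to 1); they miss things now and then, are a little off and sometimes report something else, mostly with a low value. They report only what shows in the picture. A call takes as long as a camera call.
- look_for(name, picture): "position" ([x, y, z] in m, in world coordinates, good to about 4 mm: the middle of the surface that is visible of it).
The state is a dict: "time_s": time; "joints": joint angles; "qvel": joint speeds; "joint_torque": joint torques, N m; "ee_pos": TCP position; "tool_rot": TCP orientation; "ft_force": force on the tool from outside, world axes, zero at the start; "wrist_torque": the same for the moment, N m; "opening": finger opening in m.
Only numpy, scipy, OpenCV 4.12 (cv2) and the standard library are available. Lean on these libraries where they do the work, as an engineer would, in place of code of your own. Each camera call takes 0.05 s, during which the arm holds its last target.

## Working session

There is one attempt and no reset: what is moved stays moved. The work goes in short steps, Python scripts to look and compute and a shell command to move; the robot and the scene stay as the last step left them, time stands still between calls to the robot, and variables do not carry over. Pictures are saved under pics/ and viewed, and the job is handed in when it is done.

```bash
mkdir -p pics; ls; python3 - <<'E'
from bench import status, grab_frame, look_for
import cv2,numpy as np
o=status.get_obs(); print(o['time_s'],o['joints'],o['ee_pos'],np.round(o['tool_rot'],3).tolist(),o['opening'])
for n in ['top','scene']:
    f=grab_frame(n); cv2.imwrite(f'pics/{n}0.png',f['frame']); print(n,f['fovy'],f['cx'],f['cy'],f['k1'],f['rvec'],f['tvec'])
    for t in ['large_pail','medium_pail','small_pail','large_pail_bar','medium_pail_bar','small_pail_bar','hook_stand']:
        print(t,[(np.round(d['position'],3).tolist(),round(d['conf'],2)) for d in look_for(t,f)][:3])
E
```

```text
pics
0.0 [69.73695352 18.43958933 -4.01572825 83.17542923  1.2944095  78.53991581
 -3.26025661] [ 0.23345563 -0.60605326  0.23021289] [[0.36, -0.001, 0.933], [-0.933, 0.002, 0.36], [-0.002, -1.0, -0.0]] 0.08540919639346702
top 50.02861658172793 266.189954886655 209.1788111211484 -0.11516923601076023 [ 2.16059462 -2.10356205  0.14323745] [-0.00576437  0.58044047  1.22386515]
large_pail [([0.481, -0.019, 0.006], 0.71)]
medium_pail [([0.426, -0.276, -0.002], 0.97)]
small_pail [([0.635, -0.154, 0.008], 0.89)]
large_pail_bar [([0.48, -0.028, 0.005], 0.65)]
medium_pail_bar [([0.433, -0.273, 0.004], 0.62), ([0.644, 0.273, 0.014], 0.48)]
small_pail_bar [([0.636, -0.156, 0.022], 0.92)]
hook_stand [([0.645, 0.276, 0.012], 0.62), ([0.426, -0.274, 0.0], 0.22)]
scene 57.85487932764338 274.8854154908264 209.32546909041884 -0.06405020618232579 [ 2.01284557  1.64402776 -0.53429233] [-0.12412258 -0.35438052  1.58108229]
large_pail [([0.474, -0.024, 0.005], 0.71)]
medium_pail [([0.428, -0.275, 0.013], 0.8), ([0.664, 0.27, 0.016], 0.27)]
small_pail [([0.637, -0.151, 0.02], 0.62)]
large_pail_bar [([0.474, -0.022, 0.002], 0.93), ([0.429, -0.275, 0.012], 0.61)]
medium_pail_bar [([0.427, -0.275, 0.014], 0.97), ([0.666, 0.267, 0.013], 0.36)]
small_pail_bar [([0.643, -0.156, 0.02], 0.8)]
hook_stand [([0.667, 0.276, 0.01], 0.65)]
```

View pics/top0.png

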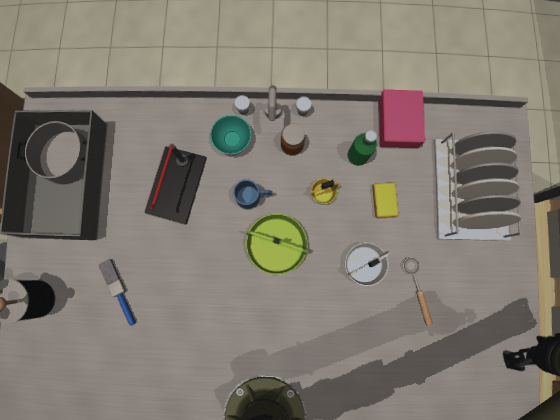

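View pics/scene0.png

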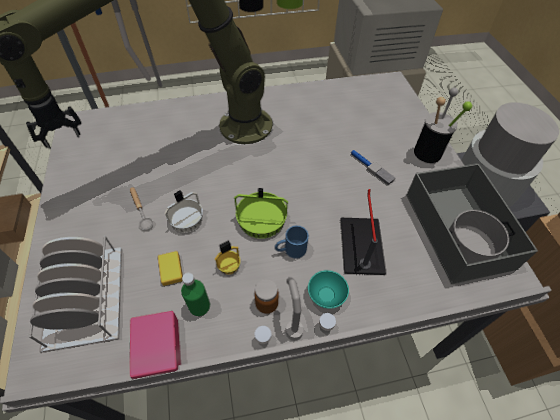

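The top view shows the green pail at (277,244), white at (366,264), yellow at (323,191) and the hook's red arm from about (156,206) to (173,147). I'll fit their poses with projected models.

```bash
cat > h.py <<'E'
import numpy as np,cv2
from scipy.spatial.transform import Rotation as R
def cam(f,obs=None):
    F=210/np.tan(np.radians(f['fovy'])/2)
    if 'rvec' in f:
        Rm=cv2.Rodrigues(np.array(f['rvec'],float))[0];t=np.array(f['tvec'],float)
    else:
        M=np.array(f['mount']);T=np.eye(4);T[:3,:3]=obs['tool_rot'];T[:3,3]=obs['ee_pos'];W=np.linalg.inv(T@M);Rm=W[:3,:3];t=W[:3,3]
    return dict(F=F,cx=f['cx'],cy=f['cy'],k1=f['k1'],R=Rm,t=t)
def proj(c,P):
    p=np.atleast_2d(P)@c['R'].T+c['t'];s=p[:,:2]/p[:,2:];s=s*(1+c['k1']*(s**2).sum(1,keepdims=True))
    return s*c['F']+[c['cx'],c['cy']]
def onplane(c,uv,z):
    K=np.array([[c['F'],0,c['cx']],[0,c['F'],c['cy']],[0,0,1]])
    s=cv2.undistortPoints(np.array(uv,float).reshape(-1,1,2),K,np.array([c['k1'],0,0,0.]))[:,0]
    d=np.c_[s,np.ones(len(s))]@c['R'];o=-c['R'].T@c['t']
    return o+d*((z-o[2])/d[:,2])[:,None]
D=dict(large=(172,156,44,118,16),medium=(122,106,38,102,24),small=(76,60,32,90,32))
def pose(P,x,y,yaw,z=0):
    c,s=np.cos(yaw),np.sin(yaw);P=np.array(P,float)/1000
    return P@np.array([[c,s,0],[-s,c,0],[0,0,1]])+[x,y,z]
def circ(r,z,n=60):
    a=np.linspace(0,2*np.pi,n);return np.c_[r*np.cos(a),r*np.sin(a),0*a+z]
def wire(name):
    d0,d1,h,b,w=D[name];y=d0/2
    tab=[[sx*6,sy*w/2,z] for sx in(-1,1) for sy in(-1,1) for z in(b+8,b+44)]
    L=[circ(d0/2,h),circ(d1/2,0),np.array([[0,-y,h],[0,-y,b+8-14],[0,-y+14,b+8],[0,y-14,b+8],[0,y,b+8-14],[0,y,h]],float)]
    for sx in(-6,6): L.append(np.array([[sx,-w/2,b+8],[sx,w/2,b+8],[sx,w/2,b+44],[sx,-w/2,b+44],[sx,-w/2,b+8]],float))
    return L
def hookwire():
    L=[np.array([[-55,-65,12],[155,-65,12],[155,65,12],[-55,65,12],[-55,-65,12]],float)]
    for y in(-4,4):
        L.append(np.array([[-38,y,160],[125,y,160]],float)); L.append(np.array([[-38,y,160],[-52,y,172]],float))
    L.append(np.array([[125,0,0],[125,0,160]],float))
    return L
def draw(img,c,L,p,col=(255,0,255),sc=4):
    for l in L:
        q=proj(c,pose(l,*p));cv2.polylines(img,[np.int32((q*sc+sc/2)*8)],False,col,1,cv2.LINE_AA,3)
def crop(img,c,w):
    x,y=max(0,int(c[0]-w)),max(0,int(c[1]-w));return img[y:y+2*w,x:x+2*w]
E
cat > fit0.py <<'E'
from h import *
from bench import grab_frame
import pickle
fr={n:grab_frame(n) for n in('top','scene')};C={n:cam(f) for n,f in fr.items()}
pickle.dump((fr,C),open('f0.pkl','wb'))
from scipy.optimize import least_squares
guess=dict(large=(.48,-.02,.2),medium=(.43,-.275,-.3),small=(.637,-.153,-.3))
big={n:cv2.resize(f['frame'],None,fx=4,fy=4,interpolation=cv2.INTER_CUBIC) for n,f in fr.items()}
tiles={}
for k,g in guess.items():
    b=D[k][3]
    # dark tab pixels -> centroid in both views
    obs=[]
    for n in fr:
        q=proj(C[n],pose([[0,0,b+26]],*g))[0]
        g_=fr[n]['frame'].max(2).astype(int); m=(g_<45)
        yy,xx=np.mgrid[:420,:560]; m&=(np.hypot(xx-q[0],yy-q[1])<22)
        nn,lab,st,ce=cv2.connectedComponentsWithStats(m.astype(np.uint8))
        i=1+np.argmax(st[1:,4]) if nn>1 else 0
        print(k,n,q.round(),ce[i].round(1),st[i]); obs.append(ce[i])
    def res(p):
        return np.concatenate([proj(C[n],[p])[0]-o for n,o in zip(fr,obs)])
    r=least_squares(res,[g[0],g[1],(b+26)/1000]);print('tab tri',r.x.round(4),np.round(r.fun,1),'exp z',(b+26)/1000)
E
python3 fit0.py
```

```text
large top [276. 242.] [275.3 241.7] [275 241   2   2   3]
large scene [260. 191.] [260.2 192.7] [258 188   5  10  43]
tab tri [ 0.4817 -0.0186  0.1381] [ 0.1  0.   0.2 -0. ] exp z 0.144
medium top [374. 264.] [372.9 262.7] [368 260  11   7  39]
medium scene [178. 195.] [178.6 196. ] [174 191  10  11  70]
tab tri [ 0.4342 -0.2732  0.1266] [-0. -0. -0. -0.] exp z 0.128
small top [327. 186.] [327.3 184.3] [322 180  12   9  59]
small scene [225. 246.] [224.9 246.9] [220 241  11  13  87]
tab tri [ 0.6411 -0.1533  0.1154] [-0.2 -0.  -0.2  0. ] exp z 0.116
```

```bash
cat > ov.py <<'E'
from h import *
import pickle,sys
fr,C=pickle.load(open('f0.pkl','rb'))
def run(P,H,out):
    rows=[]
    for n in('top','scene'):
        im=cv2.resize(fr[n]['frame'],None,fx=5,fy=5,interpolation=cv2.INTER_CUBIC)
        t=[]
        for k,p in list(P.items())+[('hook',H)]:
            L=hookwire() if k=='hook' else wire(k); draw(im,C[n],L,p,sc=5)
        for k,p in list(P.items())+[('hook',H)]:
            q=proj(C[n],pose([[30,0,90]] if k=='hook' else [[0,0,80]],*p))[0]
            w={'hook':50,'large':38,'medium':32,'small':28}[k]
            t.append(cv2.resize(crop(im,q*5,w*5),(400,300) if 0 else (390,290)))
        rows.append(t)
    a=np.vstack([np.hstack([rows[0][0],rows[0][1]]),np.hstack([rows[1][0],rows[1][1]])]);cv2.imwrite(out+'a.png',a)
    a=np.vstack([np.hstack([rows[0][2],rows[0][3]]),np.hstack([rows[1][2],rows[1][3]])]);cv2.imwrite(out+'b.png',a)
E
python3 - <<'E'
from ov import *
run(dict(large=(.4815,-.0195,.25),medium=(.434,-.273,-.4),small=(.640,-.153,-.4)),(.64,.26,-.2),'pics/ov1')
E
```

```text
(no output)
```

View pics/ov1a.png

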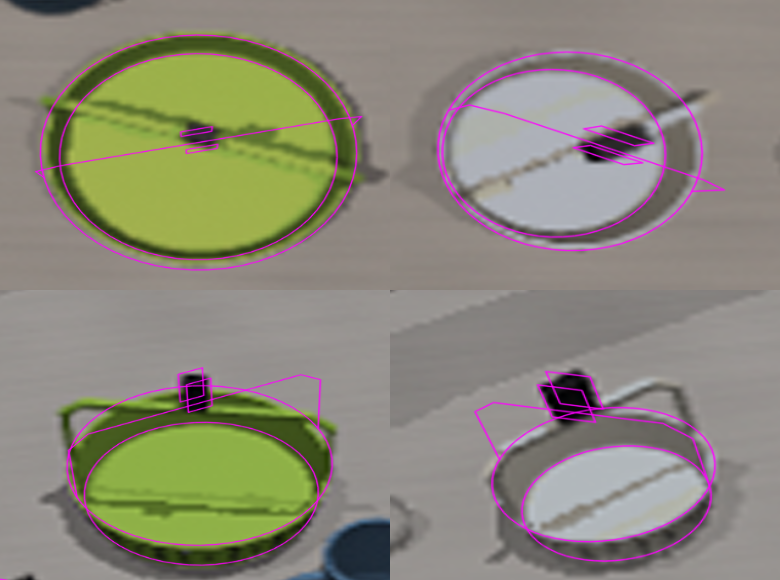

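View pics/ov1b.png

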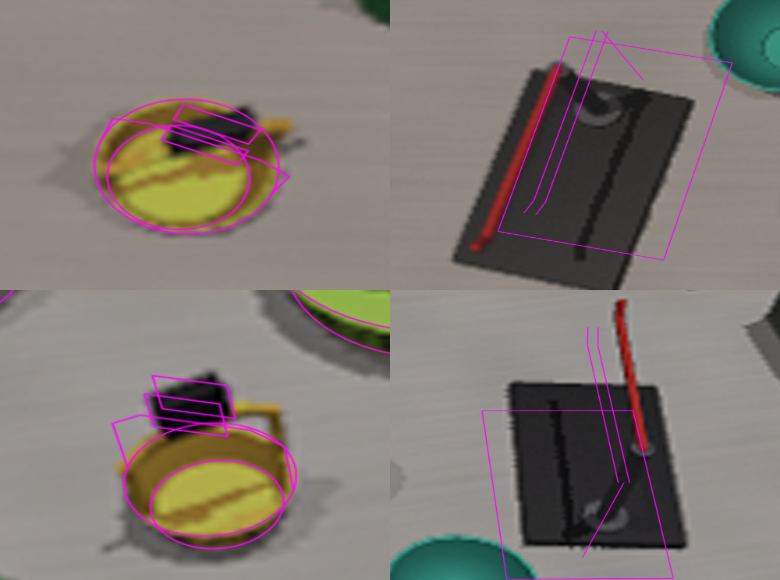

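```bash
cat > hk.py <<'E'
from ov import *
from scipy.optimize import least_squares
obs=[]
for n in fr:
    I=fr[n]['frame'].astype(int); red=(I[...,2]>90)&(I[...,2]>2*I[...,1])&(I[...,2]>2*I[...,0])
    q=proj(C[n],pose([[30,0,100]],.64,.27,-.2))[0]
    yy,xx=np.mgrid[:420,:560];red&=np.hypot(xx-q[0],yy-q[1])<80
    pts=np.c_[xx[red],yy[red]].astype(float); m=pts.mean(0);u=np.linalg.svd(pts-m)[2][0];s=(pts-m)@u
    # ends
    e=np.array([pts[s<np.quantile(s,.04)].mean(0),pts[s>np.quantile(s,.96)].mean(0)]);print(n,len(pts),m.round(1),e.round(1))
    obs.append((m,u,pts))
# fit: all red pixels lie near projected axis line at z=156, plus tip at -52
def res(p):
    r=[]
    for n,(m,u,pts) in zip(fr,obs):
        a,b=proj(C[n],pose([[-38,0,156],[120,0,156]],*p)); d=(b-a)/np.linalg.norm(b-a);nn=np.array([-d[1],d[0]])
        r+=list(((pts-a)@nn)/np.sqrt(len(pts)))
        t,e=proj(C[n],pose([[-52,0,168],[125,0,156]],*p));s=(pts)@d
        r+=[(t@d-s.min()),]
    return np.array(r)
best=min((least_squares(res,[.65,.27,y]) for y in(-.6,-.3,0,.3)),key=lambda r:r.cost)
print(best.x.round(4),best.cost)
for n in fr: print(n,proj(C[n],pose([[-52,0,168],[125,0,156]],*best.x)).round(1).tolist())
E
python3 hk.py
```

```text
top 188 [161.1 176.8] [[171.1 146.1]
 [150.1 207.1]]
scene 116 [371.3 215.8] [[368.6 190.2]
 [374.6 239.2]]
[ 0.6069  0.2945 -0.2469] 0.6174807745439306
top [[149.6, 208.1], [171.4, 145.4]]
scene [[369.1, 188.8], [374.6, 240.2]]
```

```bash
python3 - <<'E'
from ov import *
run(dict(large=(.4815,-.0195,-.25),medium=(.4335,-.273,.4),small=(.6395,-.153,.33)),(.607,.2945,-.247),'pics/ov2')
E
```

```text
(no output)
```

View pics/ov2a.png

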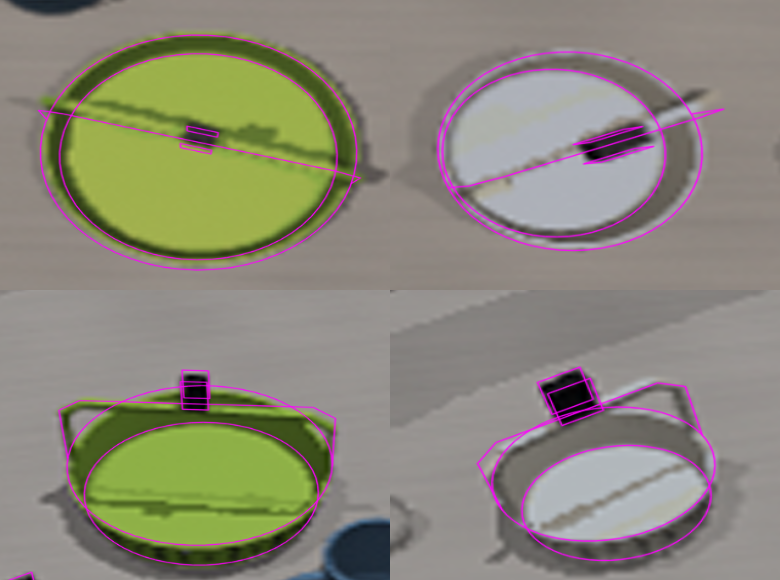

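View pics/ov2b.png

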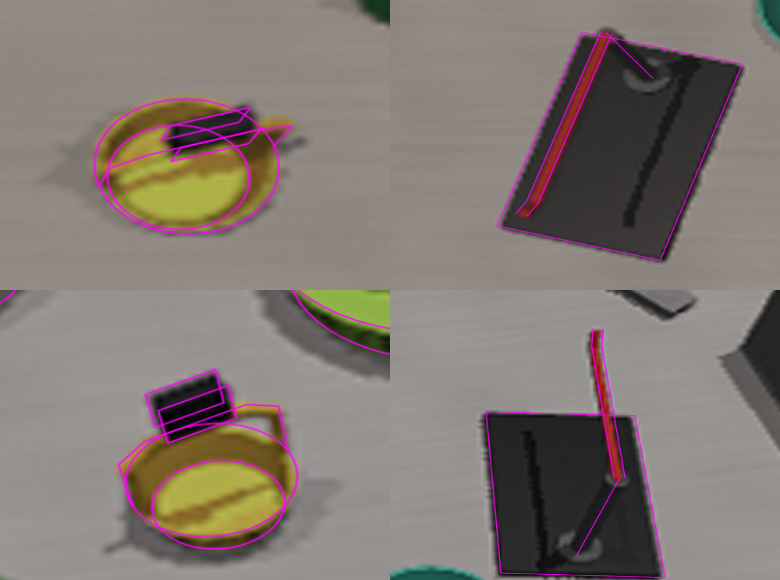

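The overlays fit to within about 1 px. Wireframe yaws: green −0.25, white about 0.46, yellow about 0.36. The hook seat is at (0.607, 0.2945) with yaw −0.247. I'll move above the green pail now, turning the jaws to +75.7°.

```bash
python3 -m creep '[{"slide":[2.2,2.6,0.5],"turn":[0,0,6]},{"slide":[4.4,5.2,1],"turn":[0,0,12]},{"slide":[6.6,7.8,1],"turn":[0,0,18]},{"slide":[8.8,10.4,1],"turn":[0,0,24]},{"slide":[11,13,1],"turn":[0,0,30]},{"slide":[13.2,16,1],"turn":[0,0,36]},{"slide":[15.2,19,1],"turn":[0,0,42]},{"slide":[17,22,1],"turn":[0,0,48]}]' 1
```

```text
time_s: 1.57
ee_pos: [0.4049, -0.3848, 0.2415]
tool_rot: [[0.936, 0.001, 0.352], [-0.352, -0.0, 0.936], [0.001, -1.0, -0.0]]
ft_force: [1.4, -0.6, -0.4]
opening: 0.0854
```

```bash
python3 -m creep '[{"slide":[1.2,3,0],"turn":[0,0,6]},{"slide":[2.3,6,0],"turn":[0,0,12]},{"slide":[3.4,9,0],"turn":[0,0,18]},{"slide":[4.4,12,0],"turn":[0,0,24]},{"slide":[5.2,15,0],"turn":[0,0,30]},{"slide":[6,18,0],"turn":[0,0,36]},{"slide":[6.6,20.5,0],"turn":[0,0,42]},{"slide":[7,23,0],"turn":[0,0,48]}]'
```

```text
time_s: 2.23
ee_pos: [0.4742, -0.1548, 0.2416]
tool_rot: [[0.888, 0.001, -0.461], [0.461, -0.0, 0.888], [0.001, -1.0, -0.001]]
ft_force: [-0.1, 0.7, 0.1]
opening: 0.0856
```

```bash
python3 -m creep '[{"slide":[0.3,2.5,0],"turn":[0,0,6]},{"slide":[0.5,5,0],"turn":[0,0,12]},{"slide":[0.7,7.5,0],"turn":[0,0,18]},{"slide":[0.8,9.8,0],"turn":[0,0,24]},{"slide":[0.9,11.8,0],"turn":[0,0,31]},{"slide":[1,13.2,0],"turn":[0,0,38]},{"slide":[1,13.7,0],"turn":[0,0,44]},{"slide":[1,13.7,0],"turn":[0,0,48.6]}]'; python3 - <<'E'
from h import *
from bench import *
o=status.get_obs();f=grab_frame('wrist');c=cam(f,o)
print(o['ee_pos'].round(4),np.round(o['tool_rot'],3).tolist(),o['joints'].round(1))
im=cv2.resize(f['frame'],None,fx=1,fy=1);draw(im,c,wire('large'),(.483,-.0195,-.25),sc=1);cv2.imwrite('pics/w1.png',im)
E
```

```text
time_s: 2.9
ee_pos: [0.4838, -0.0173, 0.2417]
tool_rot: [[0.239, 0.001, -0.971], [0.971, 0.0, 0.239], [0.0, -1.0, -0.001]]
ft_force: [-0.3, -0.4, 0.2]
opening: 0.0853
[ 0.4838 -0.0173  0.2417] [[0.239, 0.001, -0.971], [0.971, 0.0, 0.239], [0.0, -1.0, -0.001]] [ 39.   -1.  -39.2 103.8  -0.7  76.9  76.1]
```

View pics/w1.png

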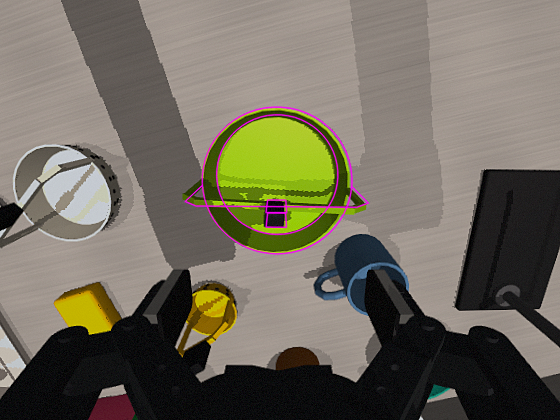

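The wrist view has the tab at (275,213), on the model. The bar looks tilted about 3° from the overlay, so I'll refine the yaw.

```bash
cat > wv.py <<'E'
import sys
from h import *
from bench import *
def wv(name,poses,out,z=0,w=95):
    o=status.get_obs();f=grab_frame('wrist');c=cam(f,o)
    t=[]
    for p in poses:
        im=cv2.resize(f['frame'],None,fx=4,fy=4,interpolation=cv2.INTER_CUBIC);draw(im,c,wire(name),p,sc=4)
        q=proj(c,pose([[0,0,100]],*p))[0];t.append(cv2.resize(crop(im,q*4,w*4),(390,390)))
    cv2.imwrite(out,np.hstack(t))
E
python3 -c "
from wv import *
wv('large',[(.483,-.0195,-.25),(.4825,-.0195,-.28)],'pics/w2.png')"
```

```text
(no output)
```

View pics/w2.png

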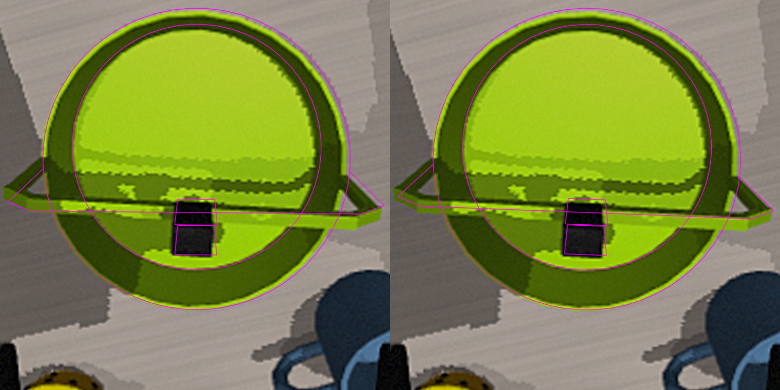

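```bash
python3 -m creep '[{"slide":[-0.15,-0.3,-1.5],"turn":[0,0,-3]},{"slide":[-0.15,-0.3,-3.5],"turn":[0,0,-3]},{"slide":[-0.15,-0.3,-5.5],"turn":[0,0,-3]},{"slide":[-0.15,-0.3,-7.5],"turn":[0,0,-3]},{"slide":[-0.15,-0.3,-9],"turn":[0,0,-3]},{"slide":[-0.15,-0.3,-10.2],"turn":[0,0,-3]},{"slide":[-0.15,-0.3,-11],"turn":[0,0,-3]},{"slide":[-0.15,-0.3,-11],"turn":[0,0,-3]}]'
```

```text
time_s: 3.67
ee_pos: [0.4812, -0.0227, 0.1299]
tool_rot: [[0.299, -0.003, -0.954], [0.954, 0.001, 0.299], [-0.0, -1.0, 0.003]]
ft_force: [-0.2, -0.0, -0.1]
opening: 0.0854
```

```bash
python3 -m creep '[{"slide":[0,0,0],"turn":[0,0,0]},{"slide":[0,0,0],"turn":[0,0,0]},{"slide":[0,0,0],"turn":[0,0,0]},{"slide":[0,0,0],"turn":[0,0,0]},{"slide":[0,0,0],"turn":[0,0,0]},{"slide":[0,0,0],"turn":[0,0,0]},{"slide":[0,0,0],"turn":[0,0,0]},{"slide":[0,0,0],"turn":[0,0,0]}]' 0; python3 - <<'E'
from bench import *
import cv2
f=grab_frame('wrist');cv2.imwrite('pics/w3.png',f['frame']);print(status.get_obs()['opening'])
E
```

```text
time_s: 4.33
ee_pos: [0.4823, -0.0224, 0.1314]
tool_rot: [[0.298, 0.0, -0.955], [0.955, 0.0, 0.298], [0.0, -1.0, -0.0]]
ft_force: [0.8, 1.1, 0.2]
opening: 0.0147
0.014821290895606718
```

View pics/w3.png

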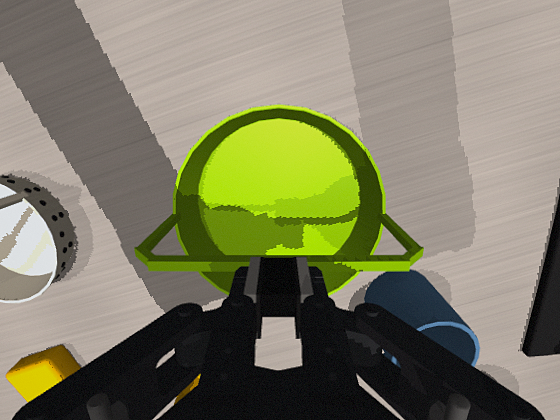

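The tab is gripped at (280,285), with the bar level. Next I'll lift and carry it to a point before the hook tip.

```bash
python3 -m creep '[{"slide":[0,0,0.4],"turn":[0,0,0]},{"slide":[0,0,1.2],"turn":[0,0,0]},{"slide":[0,0,2.4],"turn":[0,0,0]},{"slide":[0,0,3.8],"turn":[0,0,0]},{"slide":[0,0,5.2],"turn":[0,0,0]},{"slide":[0,0.3,6.6],"turn":[0,0,0]},{"slide":[0,0.9,7.7],"turn":[0,0,0]},{"slide":[0,1.8,8],"turn":[0,0,0.5]}]'
```

```text
time_s: 5.05
ee_pos: [0.4835, -0.0048, 0.2141]
tool_rot: [[0.291, 0.004, -0.957], [0.957, -0.001, 0.291], [0.0, -1.0, -0.004]]
ft_force: [-0.9, -0.1, -2.1]
opening: 0.0153
```

```bash
python3 -m creep '[{"slide":[-0.1,1.2,0],"turn":[0,0,0.2]},{"slide":[-0.3,2.7,0],"turn":[0,0,0.4]},{"slide":[-0.5,4.5,0],"turn":[0,0,0.7]},{"slide":[-0.7,6.5,0],"turn":[0,0,1]},{"slide":[-0.9,8.5,0],"turn":[0,0,1.2]},{"slide":[-1.1,10.5,0],"turn":[0,0,1.4]},{"slide":[-1.3,12.5,0],"turn":[0,0,1.6]},{"slide":[-1.5,14.5,0],"turn":[0,0,1.8]}]'
```

```text
time_s: 5.72
ee_pos: [0.4659, 0.1426, 0.2106]
tool_rot: [[0.257, -0.001, -0.966], [0.966, 0.0, 0.257], [-0.0, -1.0, 0.001]]
ft_force: [0.1, -0.1, -2.4]
opening: 0.0148
```

```bash
python3 -m creep '[{"slide":[-0.2,2,0],"turn":[0,0,0.2]},{"slide":[-0.4,4.2,0],"turn":[0,0,0.4]},{"slide":[-0.7,6.6,0],"turn":[0,0,0.6]},{"slide":[-1,9,0],"turn":[0,0,0.8]},{"slide":[-1.3,11.4,0],"turn":[0,0,0.9]},{"slide":[-1.6,13.8,0],"turn":[0,0,0.9]},{"slide":[-1.8,16,0],"turn":[0,0,0.9]},{"slide":[-2,17.8,0],"turn":[0,0,0.9]}]'
```

```text
time_s: 6.38
ee_pos: [0.4451, 0.3213, 0.2107]
tool_rot: [[0.241, -0.002, -0.97], [0.97, 0.001, 0.241], [0.0, -1.0, 0.002]]
ft_force: [0.0, 0.3, -2.3]
opening: 0.0153
```

```bash
python3 -m creep '[{"slide":[0,1,0],"turn":[0,0,0]},{"slide":[0,1.5,0],"turn":[0,0,0]},{"slide":[0,1.6,0],"turn":[0,0,0]},{"slide":[0,1.6,0],"turn":[0,0,0]},{"slide":[0,1.6,0],"turn":[0,0,0]},{"slide":[0,1.6,0],"turn":[0,0,0]},{"slide":[0,1.6,0],"turn":[0,0,0]},{"slide":[0,1.6,0],"turn":[0,0,0]}]';  python3 - <<'E'
from h import *
from bench import *
o=status.get_obs();f=grab_frame('wrist');c=cam(f,o)
print(o['ee_pos'].round(4),np.round(o['tool_rot'],3).tolist(),o['joints'].round(1))
im=f['frame'].copy();draw(im,c,hookwire(),(.607,.2945,-.247),sc=1);cv2.imwrite('pics/w4.png',im)
f=grab_frame('scene');im=cv2.resize(f['frame'],None,fx=3,fy=3);c=cam(f)
p=o['ee_pos'];draw(im,c,wire('large'),(p[0],p[1],-.247,p[2]-.1314),sc=3);draw(im,c,hookwire(),(.607,.2945,-.247),sc=3)
q=proj(c,[[.55,.3,.12]])[0];cv2.imwrite('pics/s4.png',crop(im,q*3,290))
E
```

```text
time_s: 7.05
ee_pos: [0.4475, 0.3338, 0.2114]
tool_rot: [[0.245, 0.0, -0.969], [0.969, -0.0, 0.245], [-0.0, -1.0, -0.0]]
ft_force: [0.2, -0.2, -2.3]
opening: 0.0151
[0.4475 0.3338 0.2114] [[0.245, 0.0, -0.969], [0.969, -0.0, 0.245], [-0.0, -1.0, -0.0]] [  9.7  14.9 -56.7  96.5  12.8  75.6  26.5]
```

View pics/w4.png

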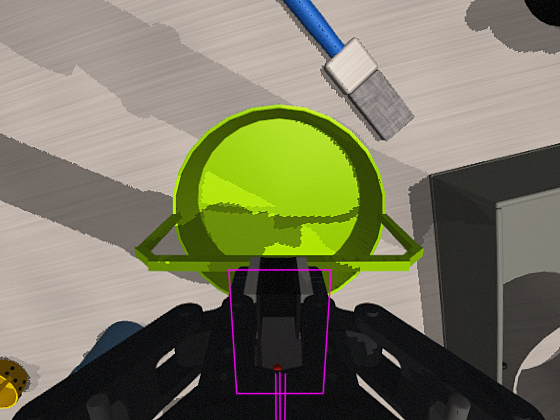

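View pics/s4.png

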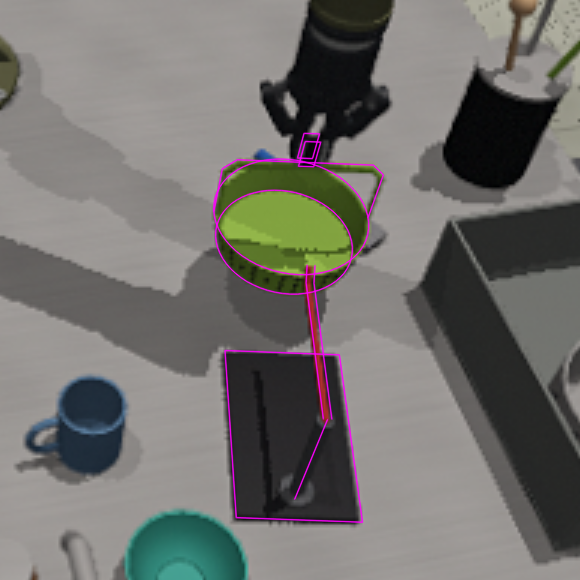

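The scene overlay matches: the bar is 38 mm above the arm and centred on it. I'll slide it along the arm.

```bash
python3 -m creep '[{"slide":[0.4,-0.1,0],"turn":[0,0,0]},{"slide":[1.2,-0.3,0],"turn":[0,0,0]},{"slide":[2.3,-0.6,0],"turn":[0,0,0]},{"slide":[3.5,-0.9,0],"turn":[0,0,0]},{"slide":[4.7,-1.2,0],"turn":[0,0,0]},{"slide":[5.9,-1.5,0],"turn":[0,0,0]},{"slide":[7.1,-1.8,0],"turn":[0,0,0]},{"slide":[8.3,-2.1,0],"turn":[0,0,0]}]'
```

```text
time_s: 7.82
ee_pos: [0.5318, 0.3128, 0.211]
tool_rot: [[0.245, -0.0, -0.97], [0.97, 0.0, 0.245], [0.0, -1.0, 0.0]]
ft_force: [0.1, 0.3, -2.3]
opening: 0.0151
```

```bash
python3 -m creep '[{"slide":[1.3,-0.3,0],"turn":[0,0,0]},{"slide":[2.7,-0.7,0],"turn":[0,0,0]},{"slide":[4.1,-1.0,0],"turn":[0,0,0]},{"slide":[5.5,-1.3,0],"turn":[0,0,0]},{"slide":[6.9,-1.7,0],"turn":[0,0,0]},{"slide":[8.1,-2,0],"turn":[0,0,0]},{"slide":[8.9,-2.2,0],"turn":[0,0,0]},{"slide":[9.1,-2.2,0],"turn":[0,0,0]}]'
```

```text
time_s: 8.48
ee_pos: [0.6233, 0.29, 0.2106]
tool_rot: [[0.247, -0.0, -0.969], [0.969, -0.0, 0.247], [-0.0, -1.0, 0.0]]
ft_force: [-0.8, 0.4, -1.8]
opening: 0.0151
```

```bash
python3 -m creep '[{"slide":[0,0,-0.4],"turn":[0,0,0]},{"slide":[0,0,-0.9],"turn":[0,0,0]},{"slide":[0,0,-1.4],"turn":[0,0,0]},{"slide":[0,0,-1.9],"turn":[0,0,0]},{"slide":[0,0,-2.4],"turn":[0,0,0]},{"slide":[0,0,-2.8],"turn":[0,0,0]},{"slide":[0,0,-3],"turn":[0,0,0]},{"slide":[0,0,-3],"turn":[0,0,0]}]'; cat > sv.py <<'E'
from h import *
from bench import *
import sys
o=status.get_obs();p=o['ee_pos'];print(p.round(4),np.round(o['tool_rot'][:,0],3),o['ft_force'].round(2),o['joints'].round(0))
Hk=(.607,.2945,-.247)
c,s=np.cos(Hk[2]),np.sin(Hk[2]);d=p[:2]-Hk[:2];print('in hook frame mm',(np.array([[c,s],[-s,c]])@d*1000).round(1),'z over arm',(p[2]-.16)*1000)
t=[]
for n in('top','scene'):
    f=grab_frame(n);im=cv2.resize(f['frame'],None,fx=4,fy=4,interpolation=cv2.INTER_CUBIC);cc=cam(f)
    draw(im,cc,hookwire(),Hk)
    for a in sys.argv[2:]:
        k,x,z=a.split(',');x=float(x)/1000;draw(im,cc,wire(k),(Hk[0]+c*x,Hk[1]+s*x,Hk[2],.16+float(z)/1000-D[k][3]/1000))
    q=proj(cc,[[.61,.29,.14]])[0];t.append(cv2.resize(crop(im,q*4,190),(395,395)))
cv2.imwrite(sys.argv[1],np.hstack(t))
E
python3 sv.py pics/s5.png large,15,8
```

```text
time_s: 9.15
ee_pos: [0.6209, 0.2912, 0.1806]
tool_rot: [[0.244, -0.001, -0.97], [0.97, -0.001, 0.244], [-0.001, -1.0, 0.001]]
ft_force: [-0.6, 0.3, -2.7]
opening: 0.015
[0.6209 0.2912 0.1806] [ 0.244  0.97  -0.001] [-0.65  0.34 -2.7 ] [  6.  32. -49.  80.  24.  79.  33.]
in hook frame mm [14.3  0.2] z over arm 20.62374867491343
```

View pics/s5.png

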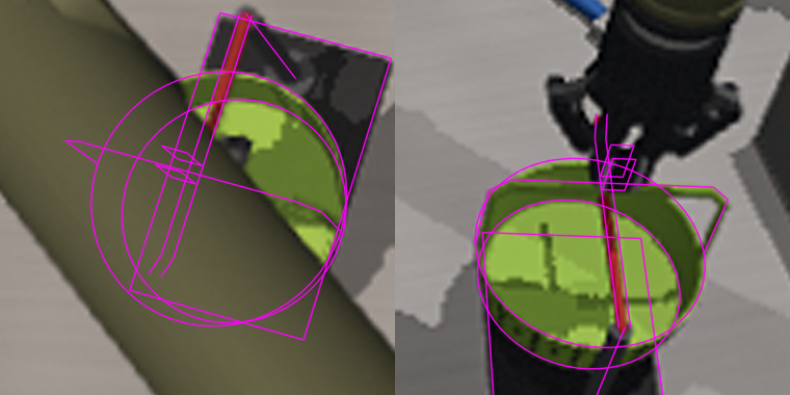

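The arm runs through the handle and the bar is about 7 mm above it, with the model matching. I'll lower onto the arm.

```bash
python3 -m creep '[{"slide":[0,0,-0.2],"turn":[0,0,0]},{"slide":[0,0,-0.35],"turn":[0,0,0]},{"slide":[0,0,-0.5],"turn":[0,0,0]},{"slide":[0,0,-0.6],"turn":[0,0,0]},{"slide":[0,0,-0.65],"turn":[0,0,0]},{"slide":[0,0,-0.7],"turn":[0,0,0]},{"slide":[0,0,-0.7],"turn":[0,0,0]},{"slide":[0,0,-0.7],"turn":[0,0,0]}]'
```

```text
time_s: 9.92
ee_pos: [0.6212, 0.2914, 0.1744]
tool_rot: [[0.244, 0.0, -0.97], [0.97, 0.0, 0.244], [0.0, -1.0, -0.0]]
ft_force: [0.5, -0.1, -1.6]
opening: 0.0147
```

```bash
python3 -m creep '[{"slide":[0,0,-0.05],"turn":[0,0,0]},{"slide":[0,0,-0.1],"turn":[0,0,0]},{"slide":[0,0,-0.15],"turn":[0,0,0]},{"slide":[0,0,-0.15],"turn":[0,0,0]},{"slide":[0,0,-0.15],"turn":[0,0,0]},{"slide":[0,0,-0.15],"turn":[0,0,0]},{"slide":[0,0,-0.15],"turn":[0,0,0]},{"slide":[0,0,-0.15],"turn":[0,0,0]}]'
```

```text
time_s: 10.58
ee_pos: [0.6213, 0.2915, 0.1731]
tool_rot: [[0.244, 0.0, -0.97], [0.97, 0.0, 0.244], [0.0, -1.0, -0.0]]
ft_force: [-0.8, -0.5, -0.5]
opening: 0.0146
```

The arm now carries the weight, so I'll release.

```bash
python3 -m creep '[{"slide":[0,0,0],"turn":[0,0,0]},{"slide":[0,0,0],"turn":[0,0,0]},{"slide":[0,0,0],"turn":[0,0,0]},{"slide":[0,0,0],"turn":[0,0,0]},{"slide":[0,0,0],"turn":[0,0,0]},{"slide":[0,0,0.2],"turn":[0,0,0]},{"slide":[0,0,0.6],"turn":[0,0,0]},{"slide":[0,0,1.2],"turn":[0,0,0]}]' 0.7
```

```text
time_s: 11.25
ee_pos: [0.621, 0.2913, 0.1848]
tool_rot: [[0.244, -0.001, -0.97], [0.97, -0.0, 0.244], [-0.0, -1.0, 0.001]]
ft_force: [0.6, 0.7, 0.3]
opening: 0.0597
```

```bash
python3 -m creep '[{"slide":[0,0,1],"turn":[0,0,0]},{"slide":[0,0,2.2],"turn":[0,0,0]},{"slide":[0,0,3.6],"turn":[0,0,0]},{"slide":[0,0,5],"turn":[0,0,0]},{"slide":[0,0,6.4],"turn":[0,0,0]},{"slide":[0,0,7.6],"turn":[0,0,0]},{"slide":[0,0,8.2],"turn":[0,0,0]},{"slide":[0,0,8.2],"turn":[0,0,0]}]'; python3 sv.py pics/s6.png large,15,0
```

```text
time_s: 11.92
ee_pos: [0.6218, 0.2921, 0.2692]
tool_rot: [[0.244, 0.003, -0.97], [0.97, 0.002, 0.244], [0.002, -1.0, -0.002]]
ft_force: [1.3, -0.7, 0.6]
opening: 0.0594
[0.6218 0.2921 0.2692] [0.244 0.97  0.002] [ 1.25 -0.72  0.57] [  6.  30. -50.  73.  22.  87.  35.]
in hook frame mm [14.9  1.3] z over arm 109.19214469091807
```

View pics/s6.png

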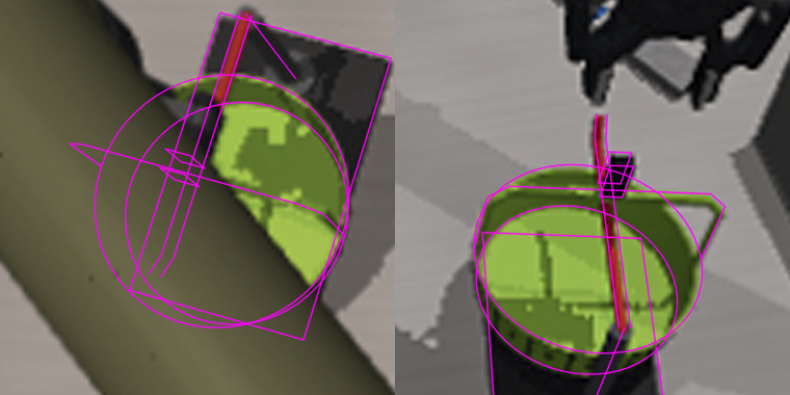

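The green pail hangs level on the arm, on the model. Next is the white pail.

```bash
python3 -m creep '[{"slide":[-0.8,-2,0],"turn":[0,0,-6]},{"slide":[-1.6,-4.5,0],"turn":[0,0,-12]},{"slide":[-2.4,-7,0],"turn":[0,0,-18]},{"slide":[-3.2,-9.5,0],"turn":[0,0,-24]},{"slide":[-4,-12,0],"turn":[0,0,-30.5]},{"slide":[-4.8,-14.5,0],"turn":[0,0,-37]},{"slide":[-5.6,-17,0],"turn":[0,0,-43.5]},{"slide":[-6.4,-19.5,0],"turn":[0,0,-50]}]' 1
```

```text
time_s: 12.68
ee_pos: [0.5561, 0.0949, 0.2657]
tool_rot: [[0.902, -0.002, -0.431], [0.431, -0.0, 0.902], [-0.002, -1.0, 0.001]]
ft_force: [0.4, -0.6, 0.1]
opening: 0.0855
```

```bash
python3 -m creep '[{"slide":[-0.8,-2.5,0],"turn":[0,0,-6.3]},{"slide":[-1.6,-5,0],"turn":[0,0,-12.6]},{"slide":[-2.4,-7.5,0],"turn":[0,0,-19]},{"slide":[-3.2,-10,0],"turn":[0,0,-25]},{"slide":[-4,-12.5,0],"turn":[0,0,-31]},{"slide":[-4.8,-15,0],"turn":[0,0,-37]},{"slide":[-5.6,-17.5,0],"turn":[0,0,-43.5]},{"slide":[-6.4,-20,0],"turn":[0,0,-50]}]'
```

```text
time_s: 13.35
ee_pos: [0.492, -0.1048, 0.2659]
tool_rot: [[0.91, -0.002, 0.414], [-0.414, 0.0, 0.91], [-0.002, -1.0, -0.0]]
ft_force: [0.8, -0.2, 0.5]
opening: 0.0853
```

```bash
python3 -m creep '[{"slide":[-0.8,-2.5,0],"turn":[0,0,-6]},{"slide":[-1.6,-5,-0.5],"turn":[0,0,-12]},{"slide":[-2.4,-7.5,-1],"turn":[0,0,-18]},{"slide":[-3.2,-10,-2],"turn":[0,0,-24]},{"slide":[-4,-12.3,-2.5],"turn":[0,0,-29]},{"slide":[-4.8,-14.6,-3],"turn":[0,0,-34]},{"slide":[-5.4,-16.4,-3],"turn":[0,0,-38]},{"slide":[-5.9,-17.3,-3],"turn":[0,0,-39.5]}]'; cat > wr.py <<'E'
from wv import *
o=status.get_obs();print(o['ee_pos'].round(4),np.round(o['tool_rot'][:,0],3),np.degrees(np.arctan2(o['tool_rot'][1,0],o['tool_rot'][0,0])),o['joints'].round(0))
E
cat wr.py >/tmp/a.py; python3 -c "
from wr import *
wv('medium',[(.4335,-.273,.46),(.4335,-.273,.43)],'pics/w6.png')"
```

```text
time_s: 14.02
ee_pos: [0.4321, -0.279, 0.2352]
tool_rot: [[0.439, -0.003, 0.899], [-0.899, 0.001, 0.439], [-0.002, -1.0, -0.002]]
ft_force: [-0.5, -0.1, 0.9]
opening: 0.0859
[ 0.4321 -0.279   0.2352] [ 0.439 -0.899 -0.002] -63.98557411300266 [ 49.   3. -20. 101.   1.  76. -35.]
```

View pics/w6.png

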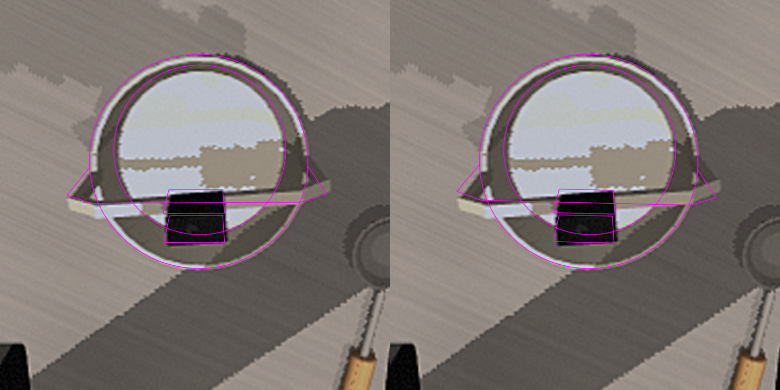

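```bash
python3 -m creep '[{"slide":[0.1,0.3,-1.5],"turn":[0,0,2.6]},{"slide":[0.1,0.3,-3],"turn":[0,0,2.6]},{"slide":[0.1,0.3,-4.5],"turn":[0,0,2.6]},{"slide":[0.1,0.3,-6],"turn":[0,0,2.6]},{"slide":[0.1,0.3,-6.5],"turn":[0,0,2.6]},{"slide":[0.1,0.3,-6.5],"turn":[0,0,2.6]},{"slide":[0.1,0.3,-6.5],"turn":[0,0,2.6]},{"slide":[0.1,0.3,-6.5],"turn":[0,0,2.6]}]'; python3 -c "
from wr import *
wv('medium',[(.4335,-.273,.50),(.4335,-.275,.51)],'pics/w7.png')"
```

```text
time_s: 14.73
ee_pos: [0.436, -0.2735, 0.1729]
tool_rot: [[0.485, 0.001, 0.874], [-0.874, -0.001, 0.485], [0.001, -1.0, 0.001]]
ft_force: [0.2, -0.9, 0.6]
opening: 0.0853
[ 0.436  -0.2735  0.1729] [ 0.485 -0.874  0.001] -60.96967183748355 [ 48.   5. -20. 106.   2.  69. -33.]
```

View pics/w7.png

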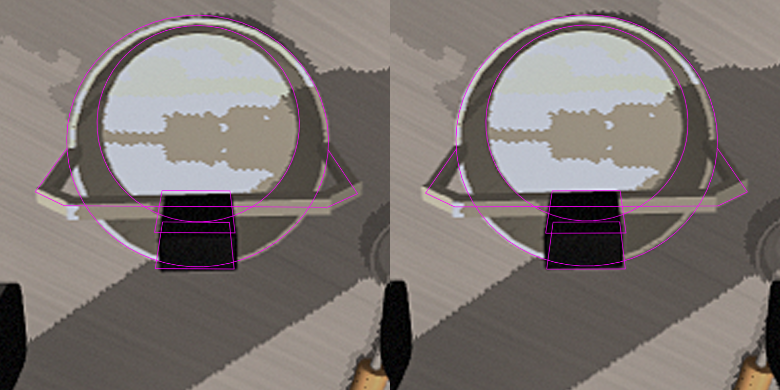

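```bash
python3 -m creep '[{"slide":[-0.2,-0.05,-1],"turn":[0,0,0]},{"slide":[-0.2,-0.05,-2.2],"turn":[0,0,0]},{"slide":[-0.2,-0.05,-3.4],"turn":[0,0,0]},{"slide":[-0.2,-0.05,-4.5],"turn":[0,0,0]},{"slide":[-0.2,-0.05,-5.3],"turn":[0,0,0]},{"slide":[-0.2,-0.05,-5.7],"turn":[0,0,0]},{"slide":[-0.2,-0.05,-5.7],"turn":[0,0,0]},{"slide":[-0.2,-0.05,-5.7],"turn":[0,0,0]}]'
```

```text
time_s: 15.45
ee_pos: [0.4332, -0.274, 0.1146]
tool_rot: [[0.484, -0.0, 0.875], [-0.875, 0.0, 0.484], [-0.0, -1.0, -0.0]]
ft_force: [0.1, -0.6, 0.5]
opening: 0.0853
```

```bash
python3 -m creep '[{"slide":[0,0,0],"turn":[0,0,0]},{"slide":[0,0,0],"turn":[0,0,0]},{"slide":[0,0,0],"turn":[0,0,0]},{"slide":[0,0,0],"turn":[0,0,0]},{"slide":[0,0,0],"turn":[0,0,0]},{"slide":[0,0,0],"turn":[0,0,0]},{"slide":[0,0,0],"turn":[0,0,0]},{"slide":[0,0,0],"turn":[0,0,0]}]' 0; python3 -c "
from wr import *
wv('medium',[(.4335,-.2735,.50),(.4335,-.2735,.51)],'pics/w8.png')"
```

```text
time_s: 16.12
ee_pos: [0.4333, -0.2739, 0.1152]
tool_rot: [[0.485, 0.0, 0.875], [-0.875, -0.0, 0.485], [0.0, -1.0, 0.0]]
ft_force: [-0.0, 1.2, 4.2]
opening: 0.0229
[ 0.4333 -0.2739  0.1152] [ 0.485 -0.875  0.   ] -61.018139824459 [ 48.   8. -20. 110.   3.  62. -34.]
```

View pics/w8.png

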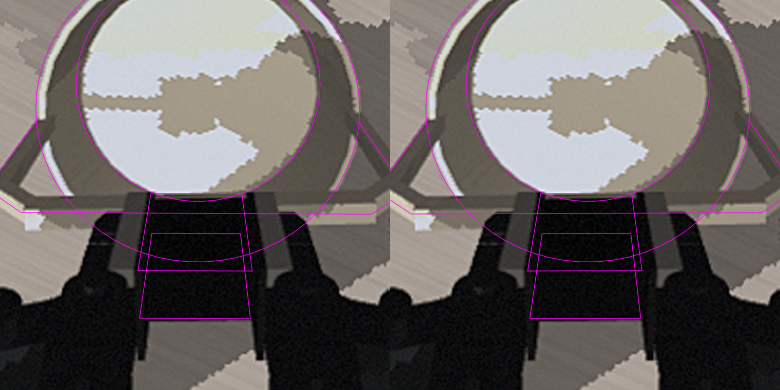

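Gripped: opening 23 mm, bar level between the pads. I'll lift and carry, turning +136.9°.

```bash
python3 -m creep '[{"slide":[0,0,0.4],"turn":[0,0,0]},{"slide":[0,0,1.4],"turn":[0,0,0]},{"slide":[0,0,2.8],"turn":[0,0,0]},{"slide":[0,0,4.4],"turn":[0,0,0]},{"slide":[0.1,0.3,6],"turn":[0,0,1]},{"slide":[0.3,0.8,7.8],"turn":[0,0,3]},{"slide":[0.5,1.6,9.2],"turn":[0,0,6]},{"slide":[0.8,2.6,9.9],"turn":[0,0,10]}]'
```

```text
time_s: 16.83
ee_pos: [0.4418, -0.2491, 0.2165]
tool_rot: [[0.63, 0.003, 0.777], [-0.777, -0.002, 0.63], [0.004, -1.0, 0.001]]
ft_force: [1.3, 0.0, -0.5]
opening: 0.023
```

```bash
python3 -m creep '[{"slide":[0.6,1.6,0],"turn":[0,0,5]},{"slide":[1.3,3.6,0],"turn":[0,0,10]},{"slide":[2,5.8,0],"turn":[0,0,15]},{"slide":[2.7,8.1,0],"turn":[0,0,20]},{"slide":[3.4,10.4,0],"turn":[0,0,25.5]},{"slide":[4,12.7,0],"turn":[0,0,31]},{"slide":[4.6,15,0],"turn":[0,0,36.5]},{"slide":[5,17.3,0],"turn":[0,0,42]}]'
```

```text
time_s: 17.5
ee_pos: [0.4916, -0.0741, 0.2144]
tool_rot: [[0.988, 0.001, 0.152], [-0.152, -0.0, 0.988], [0.001, -1.0, -0.0]]
ft_force: [-0.2, 1.0, -0.9]
opening: 0.0228
```

```bash
python3 -m creep '[{"slide":[0.2,2.4,0],"turn":[0,0,5.5]},{"slide":[0.4,4.8,0],"turn":[0,0,11]},{"slide":[0.5,7.2,0],"turn":[0,0,16.5]},{"slide":[0.5,9.6,0],"turn":[0,0,22]},{"slide":[0.5,12,0],"turn":[0,0,27.5]},{"slide":[0.4,14.4,0],"turn":[0,0,33]},{"slide":[0.2,16.8,0],"turn":[0,0,38.5]},{"slide":[0,19.2,0],"turn":[0,0,44]}]'
```

```text
time_s: 18.17
ee_pos: [0.4912, 0.1178, 0.2144]
tool_rot: [[0.817, 0.001, -0.577], [0.577, -0.0, 0.817], [0.0, -1.0, -0.001]]
ft_force: [0.3, 0.8, -0.9]
opening: 0.023
```

```bash
python3 -m creep '[{"slide":[-0.5,2.4,0],"turn":[0,0,5.5]},{"slide":[-1,4.8,0],"turn":[0,0,11]},{"slide":[-1.5,7.2,0],"turn":[0,0,16.5]},{"slide":[-2,9.6,0],"turn":[0,0,22]},{"slide":[-2.4,12,0],"turn":[0,0,27.5]},{"slide":[-2.7,14.4,0],"turn":[0,0,32.5]},{"slide":[-2.9,16.8,0],"turn":[0,0,36.5]},{"slide":[-3,18.6,0],"turn":[0,0,39.5]}]'
```

```text
time_s: 18.83
ee_pos: [0.4607, 0.3049, 0.2145]
tool_rot: [[0.263, 0.001, -0.965], [0.965, 0.001, 0.263], [0.001, -1.0, -0.001]]
ft_force: [0.2, 0.6, -1.7]
opening: 0.0228
```

```bash
python3 -m creep '[{"slide":[0,1.2,0],"turn":[0,0,0.5]},{"slide":[0,2,0],"turn":[0,0,1]},{"slide":[0,2.5,0],"turn":[0,0,1]},{"slide":[0,2.6,0],"turn":[0,0,1]},{"slide":[0,2.6,0],"turn":[0,0,1]},{"slide":[0,2.6,0],"turn":[0,0,1]},{"slide":[0,2.6,0],"turn":[0,0,1]},{"slide":[0,2.6,0],"turn":[0,0,1]}]'; python3 sv.py pics/s7.png large,15,0 medium,-150,41; python3 -c "
from wr import *
import cv2
o=status.get_obs();f=grab_frame('wrist');c=cam(f,o);im=f['frame'].copy();draw(im,c,hookwire(),(.607,.2945,-.247),sc=1);cv2.imwrite('pics/w9.png',im)"
```

```text
time_s: 19.5
ee_pos: [0.4615, 0.3281, 0.2139]
tool_rot: [[0.252, 0.0, -0.968], [0.968, -0.001, 0.252], [-0.0, -1.0, -0.0]]
ft_force: [-0.8, -0.4, -1.1]
opening: 0.0231
[0.4615 0.3281 0.2139] [ 0.252  0.968 -0.   ] [-0.79 -0.43 -1.11] [  9.  16. -55.  95.  13.  76.  27.]
in hook frame mm [-149.3   -3. ] z over arm 53.87260544068176
[0.4614 0.3284 0.2139] [ 0.252  0.968 -0.   ] 75.42639159401072 [  9.  16. -55.  95.  13.  76.  27.]
```

View pics/s7.png

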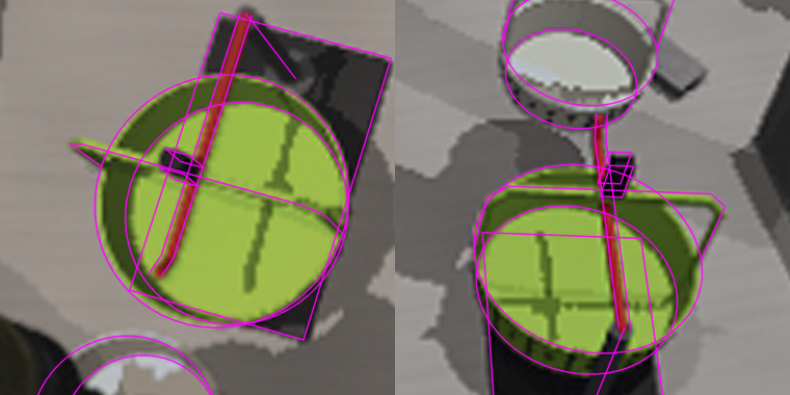

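View pics/w9.png

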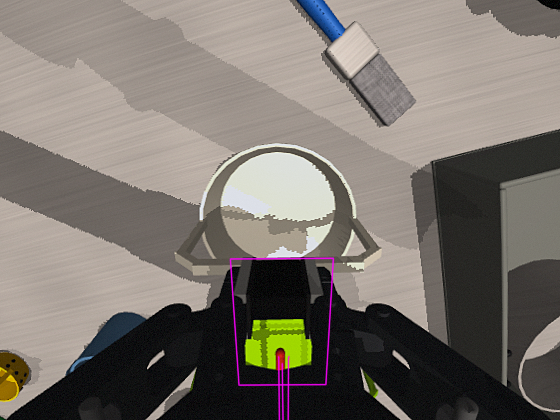

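The white pail is lined up before the tip, 3 mm off sideways, and its bar is 41 mm above the arm. I'll centre it and slide in.

```bash
python3 -m creep '[{"slide":[0.3,0.15,0],"turn":[0,0,0.3]},{"slide":[1,0.1,0],"turn":[0,0,0.5]},{"slide":[2,-0.2,0],"turn":[0,0,0.5]},{"slide":[3,-0.4,0],"turn":[0,0,0.5]},{"slide":[4,-0.7,0],"turn":[0,0,0.5]},{"slide":[5,-1,0],"turn":[0,0,0.5]},{"slide":[6,-1.2,0],"turn":[0,0,0.5]},{"slide":[7,-1.5,0],"turn":[0,0,0.5]}]'
```

```text
time_s: 20.32
ee_pos: [0.5325, 0.3136, 0.2136]
tool_rot: [[0.243, -0.0, -0.97], [0.97, 0.0, 0.243], [0.0, -1.0, 0.0]]
ft_force: [0.5, -0.4, -1.4]
opening: 0.023
```

```bash
python3 -m creep '[{"slide":[1,-0.3,0],"turn":[0,0,0]},{"slide":[2.1,-0.5,0],"turn":[0,0,0]},{"slide":[3.2,-0.8,0],"turn":[0,0,0]},{"slide":[4.3,-1.1,0],"turn":[0,0,0]},{"slide":[5.4,-1.4,0],"turn":[0,0,0]},{"slide":[6.4,-1.6,0],"turn":[0,0,0]},{"slide":[7,-1.75,0],"turn":[0,0,0]},{"slide":[7.2,-1.8,0],"turn":[0,0,0]}]'
```

```text
time_s: 20.98
ee_pos: [0.6045, 0.2952, 0.2135]
tool_rot: [[0.244, -0.0, -0.97], [0.97, 0.0, 0.244], [0.0, -1.0, 0.0]]
ft_force: [-0.5, -0.3, -0.6]
opening: 0.0232
```

```bash
python3 -m creep '[{"slide":[0,0,0],"turn":[0,0,0]},{"slide":[0,0,0],"turn":[0,0,0]},{"slide":[0,0,0],"turn":[0,0,0]},{"slide":[0,0,0],"turn":[0,0,0]},{"slide":[0,0,0],"turn":[0,0,0]},{"slide":[0,0,0],"turn":[0,0,0]},{"slide":[0,0,0],"turn":[0,0,0]},{"slide":[0,0,0],"turn":[0,0,0]}]'; python3 sv.py pics/s8.png large,15,0 medium,-2,41; python3 -c "
from bench import *
import cv2
f=grab_frame('wrist');cv2.imwrite('pics/w10.png',f['frame'])"
```

```text
time_s: 21.65
ee_pos: [0.6032, 0.2959, 0.2139]
tool_rot: [[0.242, 0.0, -0.97], [0.97, -0.0, 0.242], [0.0, -1.0, -0.0]]
ft_force: [0.3, 0.3, -0.5]
opening: 0.0231
[0.6032 0.2959 0.2139] [0.242 0.97  0.   ] [ 0.28  0.32 -0.49] [  6.  29. -49.  80.  22.  81.  33.]
in hook frame mm [-4.1  0.4] z over arm 53.92521372671183
```

View pics/s8.png

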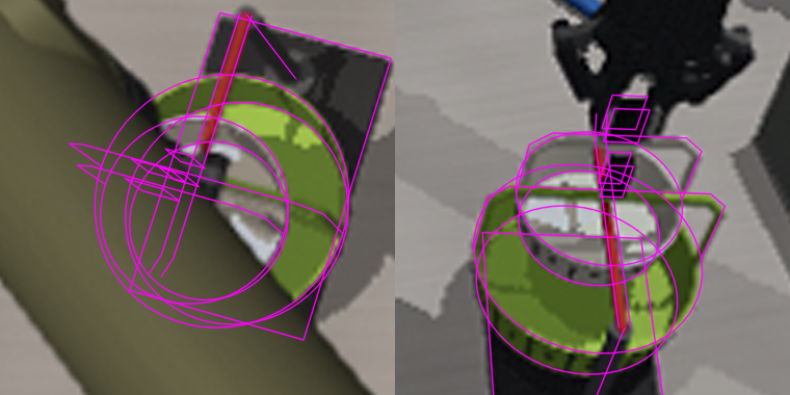

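View pics/w10.png

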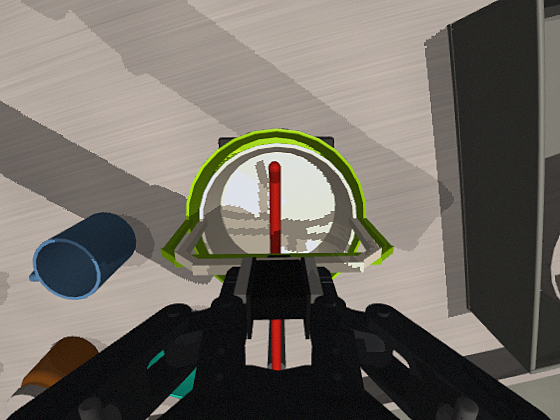

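White is inside the green pail with the arm (column 275) through its handle. I'll lower it.

```bash
python3 -m creep '[{"slide":[0,0,-0.4],"turn":[0,0,0]},{"slide":[0.1,0,-0.9],"turn":[0,0,0]},{"slide":[0.1,0,-1.5],"turn":[0,0,0]},{"slide":[0.1,0,-2.1],"turn":[0,0,0]},{"slide":[0.1,0,-2.7],"turn":[0,0,0]},{"slide":[0.1,0,-3.1],"turn":[0,0,0]},{"slide":[0.1,0,-3.4],"turn":[0,0,0]},{"slide":[0.1,0,-3.5],"turn":[0,0,0]}]'
```

```text
time_s: 22.47
ee_pos: [0.6039, 0.2957, 0.178]
tool_rot: [[0.242, -0.001, -0.97], [0.97, -0.0, 0.242], [-0.001, -1.0, 0.001]]
ft_force: [0.1, -0.5, -0.5]
opening: 0.0228
```

```bash
python3 -m creep '[{"slide":[0,0,-0.1],"turn":[0,0,0]},{"slide":[0,0,-0.2],"turn":[0,0,0]},{"slide":[0,0,-0.3],"turn":[0,0,0]},{"slide":[0,0,-0.4],"turn":[0,0,0]},{"slide":[0,0,-0.5],"turn":[0,0,0]},{"slide":[0,0,-0.5],"turn":[0,0,0]},{"slide":[0,0,-0.5],"turn":[0,0,0]},{"slide":[0,0,-0.5],"turn":[0,0,0]}]'
```

```text
time_s: 23.13
ee_pos: [0.6042, 0.296, 0.1739]
tool_rot: [[0.242, 0.0, -0.97], [0.97, 0.0, 0.242], [0.0, -1.0, -0.0]]
ft_force: [0.2, 0.2, -0.7]
opening: 0.0231
```

```bash
python3 -m creep '[{"slide":[0,0,-0.05],"turn":[0,0,0]},{"slide":[0,0,-0.1],"turn":[0,0,0]},{"slide":[0,0,-0.15],"turn":[0,0,0]},{"slide":[0,0,-0.15],"turn":[0,0,0]},{"slide":[0,0,-0.15],"turn":[0,0,0]},{"slide":[0,0,-0.15],"turn":[0,0,0]},{"slide":[0,0,-0.15],"turn":[0,0,0]},{"slide":[0,0,-0.15],"turn":[0,0,0]}]'; python3 sv.py pics/s9.png medium,-3,0
```

```text
time_s: 23.8
ee_pos: [0.6043, 0.296, 0.1729]
tool_rot: [[0.242, 0.001, -0.97], [0.97, 0.0, 0.242], [0.0, -1.0, -0.001]]
ft_force: [-0.9, -1.8, 4.7]
opening: 0.023
[0.6043 0.296  0.1729] [0.242 0.97  0.   ] [-0.87 -1.75  4.67] [  6.  31. -48.  83.  23.  77.  32.]
in hook frame mm [-3.   0.8] z over arm 12.853175419585389
```

View pics/s9.png

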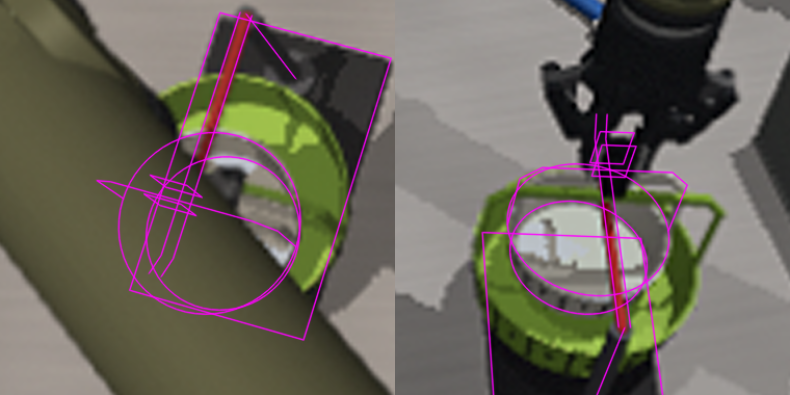

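The bar is seated (the reaction is 4.7 N), so I'll release and rise.

```bash
python3 -m creep '[{"slide":[0,0,0.05],"turn":[0,0,0]},{"slide":[0,0,0.05],"turn":[0,0,0]},{"slide":[0,0,0.05],"turn":[0,0,0]},{"slide":[0,0,0.05],"turn":[0,0,0]},{"slide":[0,0,0.05],"turn":[0,0,0]},{"slide":[0,0,0.3],"turn":[0,0,0]},{"slide":[0,0,0.7],"turn":[0,0,0]},{"slide":[0,0,1.2],"turn":[0,0,0]}]' 0.7
```

```text
time_s: 24.57
ee_pos: [0.6041, 0.2959, 0.1845]
tool_rot: [[0.242, -0.0, -0.97], [0.97, -0.0, 0.242], [-0.0, -1.0, 0.0]]
ft_force: [-0.5, -0.1, 0.6]
opening: 0.0598
```

```bash
python3 -m creep '[{"slide":[0,0,1],"turn":[0,0,0]},{"slide":[0,0,2.2],"turn":[0,0,0]},{"slide":[0,0,3.6],"turn":[0,0,0]},{"slide":[0,0,5],"turn":[0,0,0]},{"slide":[0,0,6.4],"turn":[0,0,0]},{"slide":[0,0,7.6],"turn":[0,0,0]},{"slide":[0,0,8.2],"turn":[0,0,0]},{"slide":[0,0,8.2],"turn":[0,0,0]}]'; python3 sv.py pics/s10.png large,15,0 medium,-3,0
```

```text
time_s: 25.23
ee_pos: [0.6048, 0.2966, 0.2687]
tool_rot: [[0.242, 0.003, -0.97], [0.97, 0.002, 0.242], [0.002, -1.0, -0.002]]
ft_force: [0.8, 0.4, -0.4]
opening: 0.0598
[0.6048 0.2966 0.2687] [0.242 0.97  0.002] [ 0.75  0.37 -0.45] [  6.  28. -50.  75.  21.  86.  34.]
in hook frame mm [-2.7  1.5] z over arm 108.67516371579453
```

View pics/s10.png

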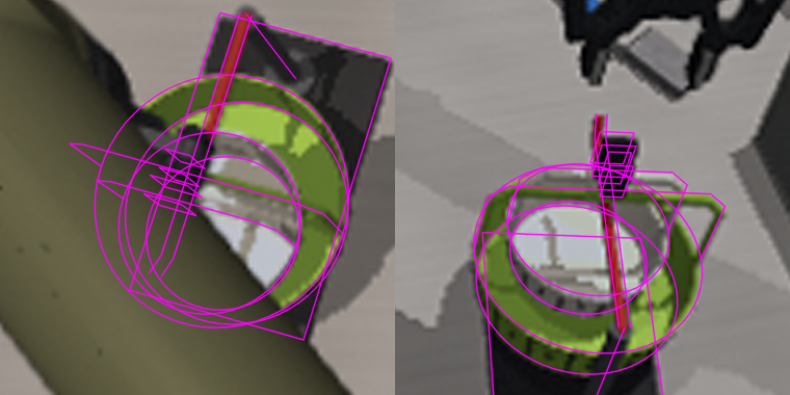

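White is released and hanging inside the green pail. Next is the yellow one; I'll check how close the bottle is on the way.

```bash
python3 -m creep '[{"slide":[0.3,-2,0],"turn":[0,0,2]},{"slide":[0.6,-4.5,0],"turn":[0,0,4]},{"slide":[0.9,-7.3,0],"turn":[0,0,6]},{"slide":[1.2,-10.1,0],"turn":[0,0,8]},{"slide":[1.5,-12.9,0],"turn":[0,0,10]},{"slide":[1.8,-15.7,0],"turn":[0,0,13]},{"slide":[2.1,-18.5,0],"turn":[0,0,16]},{"slide":[2.4,-21.3,0],"turn":[0,0,19]}]' 1
```

```text
time_s: 26.0
ee_pos: [0.6276, 0.0812, 0.2651]
tool_rot: [[-0.089, -0.002, -0.996], [0.996, -0.0, -0.089], [-0.0, -1.0, 0.002]]
ft_force: [0.8, -1.5, 0.2]
opening: 0.0856
```

```bash
python3 -m creep '[{"slide":[0.2,-2.8,0],"turn":[0,0,3]},{"slide":[0.4,-5.6,0],"turn":[0,0,6]},{"slide":[0.6,-8.4,-0.5],"turn":[0,0,9]},{"slide":[0.8,-11.2,-1.2],"turn":[0,0,11]},{"slide":[1,-14,-2],"turn":[0,0,13]},{"slide":[1.1,-17,-3],"turn":[0,0,14]},{"slide":[1.2,-20,-4],"turn":[0,0,15]},{"slide":[1.2,-22.5,-4.5],"turn":[0,0,15.6]}]'; python3 -c "
from wr import *
print([ (d['position'],d['conf']) for d in look_for('soap_bottle',grab_frame('top'))[:1]])
wv('small',[(.6405,-.153,.36),(.6405,-.153,.42)],'pics/w11.png')"
python3 sv.py pics/s11.png large,15,0 medium,-3,0
```

```text
time_s: 26.67
ee_pos: [0.6388, -0.1451, 0.2185]
tool_rot: [[-0.351, -0.004, -0.937], [0.937, -0.0, -0.351], [0.001, -1.0, 0.003]]
ft_force: [0.3, -0.1, 0.2]
opening: 0.0854
[ 0.6388 -0.1451  0.2185] [-0.351  0.937  0.001] 110.52172951702235 [ 47.  27. -50.  82.  21.  81. 107.]
[]
[ 0.6388 -0.146   0.2188] [-0.346  0.938  0.002] [0.53 0.18 0.61] [ 47.  27. -50.  82.  21.  81. 107.]
in hook frame mm [ 138.6 -419.4] z over arm 58.839105595634464
```

View pics/w11.png

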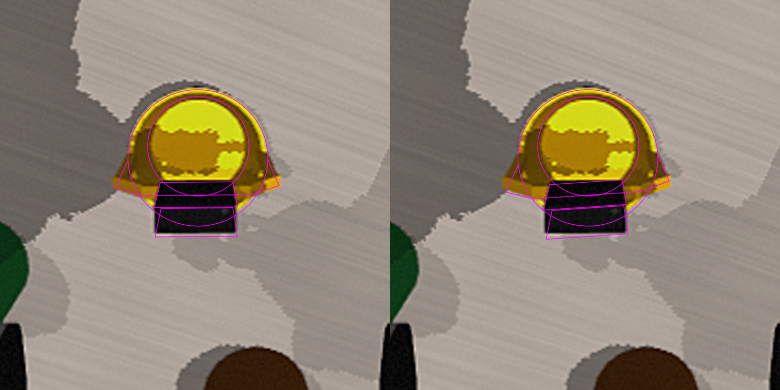

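View pics/s11.png

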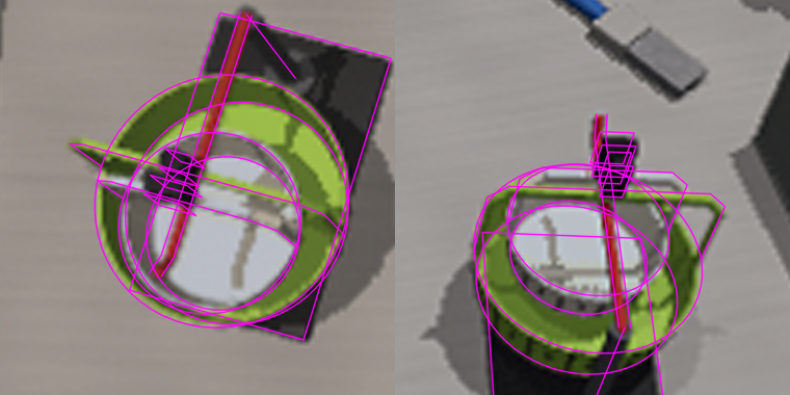

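White and green both match their hung models. Yellow matches at yaw 0.36. Checking bottle clearance.

```bash
python3 - <<'E'
from h import *
from bench import *
for n in('scene','wrist'):
    f=grab_frame(n);print(n,[(d['position'],d['conf']) for d in look_for('soap_bottle',f)[:2]])
    print([(d['position'],d['conf']) for d in look_for('jar',f)[:2]])
cv2.imwrite('pics/w12.png',f['frame'])
print(status.get_obs()['ee_pos'])
f=grab_frame('top');c=cam(f);print(onplane(c,[[370,136]],.19),onplane(c,[[357,158]],.0))
E
```

```text
scene [([0.7722, -0.2482, 0.1223], 0.82)]
[([0.8003, -0.0652, 0.0993], 0.98)]
wrist [([0.7349, -0.2527, 0.1232], 0.62)]
[([0.7653, -0.0678, 0.0873], 0.64), ([0.6938, 0.2389, 0.0177], 0.58)]
[ 0.64038795 -0.14084366  0.22168897]
[[ 0.75496529 -0.25488954  0.19      ]] [[ 0.74846612 -0.25549091  0.        ]]
```

View pics/w12.png

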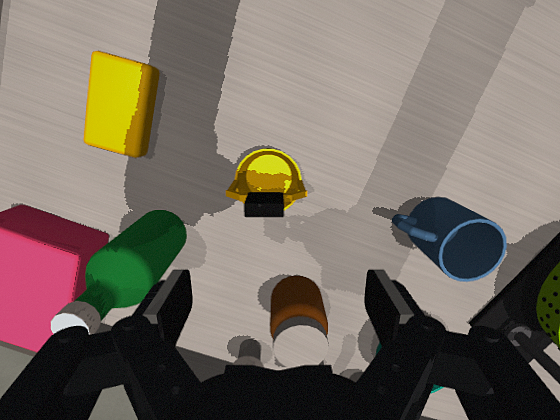

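```bash
python3 -m creep '[{"slide":[0,-0.6,-0.5],"turn":[0,0,0]},{"slide":[0,-1.2,-1.5],"turn":[0,0,0]},{"slide":[0,-1.2,-3],"turn":[0,0,0]},{"slide":[0,-1.2,-4.5],"turn":[0,0,0]},{"slide":[0,-1.2,-5.5],"turn":[0,0,0]},{"slide":[0,-1.2,-5.8],"turn":[0,0,0]},{"slide":[0,-1.2,-5.8],"turn":[0,0,0]},{"slide":[0,-1.2,-5.8],"turn":[0,0,0]}]'; python3 -c "
from wr import *
wv('small',[(.6405,-.153,.36),(.6405,-.154,.38)],'pics/w13.png')"
```

```text
time_s: 27.93
ee_pos: [0.6404, -0.1542, 0.1636]
tool_rot: [[-0.351, 0.0, -0.936], [0.936, 0.0, -0.351], [0.0, -1.0, -0.0]]
ft_force: [0.9, -0.2, 0.6]
opening: 0.0853
[ 0.6404 -0.1542  0.1636] [-0.351  0.936  0.   ] 110.56658256293274 [ 47.  29. -49.  85.  22.  75. 107.]
```

View pics/w13.png

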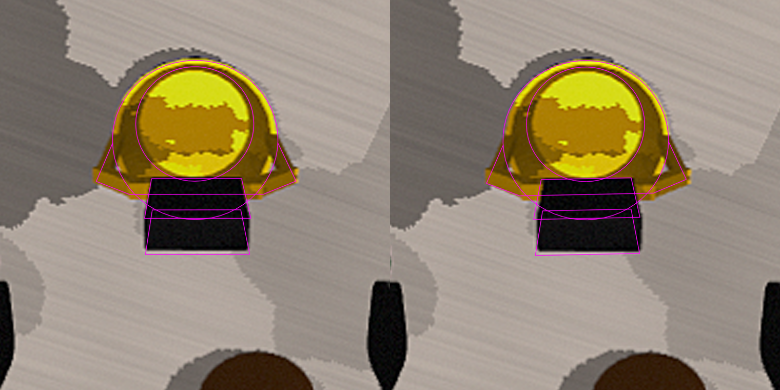

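```bash
python3 -m creep '[{"slide":[0,0,-1],"turn":[0,0,0]},{"slide":[0,0,-2.2],"turn":[0,0,0]},{"slide":[0,0,-3.4],"turn":[0,0,0]},{"slide":[0,0,-4.6],"turn":[0,0,0]},{"slide":[0,0,-5.5],"turn":[0,0,0]},{"slide":[0,0,-6],"turn":[0,0,0]},{"slide":[0,0,-6],"turn":[0,0,0]},{"slide":[0,0,-6],"turn":[0,0,0]}]'
```

```text
time_s: 28.65
ee_pos: [0.6401, -0.1539, 0.103]
tool_rot: [[-0.352, -0.0, -0.936], [0.936, 0.0, -0.352], [0.001, -1.0, 0.0]]
ft_force: [0.2, -0.1, 0.2]
opening: 0.0855
```

```bash
python3 -m creep '[{"slide":[0,0,0],"turn":[0,0,0]},{"slide":[0,0,0],"turn":[0,0,0]},{"slide":[0,0,0],"turn":[0,0,0]},{"slide":[0,0,0],"turn":[0,0,0]},{"slide":[0,0,0],"turn":[0,0,0]},{"slide":[0,0,0],"turn":[0,0,0]},{"slide":[0,0,0],"turn":[0,0,0]},{"slide":[0,0,0],"turn":[0,0,0]}]' 0; python3 -c "
from wr import *
wv('small',[(.6405,-.153,.36),(.6405,-.154,.38)],'pics/w14.png')"
```

```text
time_s: 29.32
ee_pos: [0.6405, -0.1537, 0.1039]
tool_rot: [[-0.352, 0.001, -0.936], [0.936, 0.0, -0.352], [0.0, -1.0, -0.001]]
ft_force: [-0.8, 0.9, 3.9]
opening: 0.0307
[ 0.6405 -0.1537  0.1039] [-0.352  0.936  0.   ] 110.58951325375976 [ 46.  32. -47.  89.  25.  70. 105.]
```

View pics/w14.png

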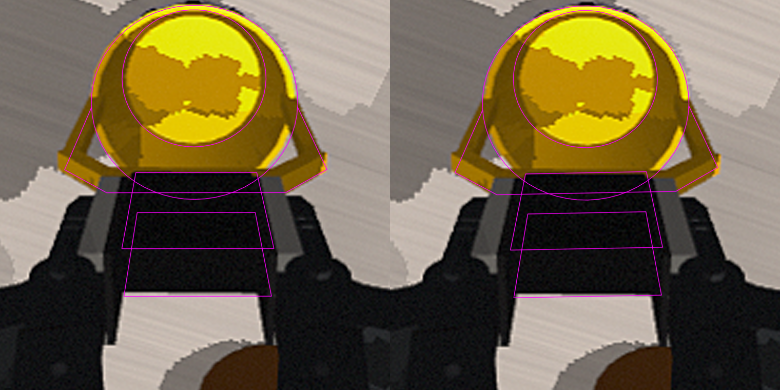

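Yellow is gripped (31 mm opening). I'll lift and carry it.

```bash
python3 -m creep '[{"slide":[0,0,0.4],"turn":[0,0,0]},{"slide":[0,0,1.4],"turn":[0,0,0]},{"slide":[0,0,2.8],"turn":[0,0,0]},{"slide":[-0.1,0,4.4],"turn":[0,0,0]},{"slide":[-0.3,0.1,6.2],"turn":[0,0,0]},{"slide":[-0.7,0.4,8.2],"turn":[0,0,-1]},{"slide":[-1.4,0.9,10],"turn":[0,0,-2.5]},{"slide":[-2.4,1.7,11],"turn":[0,0,-4]}]'
```

```text
time_s: 30.03
ee_pos: [0.6175, -0.1378, 0.2169]
tool_rot: [[-0.283, 0.004, -0.959], [0.959, -0.001, -0.283], [-0.002, -1.0, -0.004]]
ft_force: [-1.3, -0.5, 0.2]
opening: 0.031
```

```bash
python3 -m creep '[{"slide":[-1.2,1.2,0],"turn":[0,0,-2]},{"slide":[-2.6,2.8,0],"turn":[0,0,-4]},{"slide":[-4,4.8,0],"turn":[0,0,-6]},{"slide":[-5.3,7,0],"turn":[0,0,-8]},{"slide":[-6.5,9.4,0],"turn":[0,0,-10]},{"slide":[-7.6,11.9,0],"turn":[0,0,-12]},{"slide":[-8.6,14.4,0],"turn":[0,0,-14]},{"slide":[-9.5,17,0],"turn":[0,0,-16]}]'
```

```text
time_s: 30.7
ee_pos: [0.5207, 0.0339, 0.2145]
tool_rot: [[-0.008, 0.001, -1.0], [1.0, -0.001, -0.008], [-0.001, -1.0, -0.001]]
ft_force: [0.5, -0.3, -0.8]
opening: 0.0311
```

```bash
python3 -m creep '[{"slide":[-0.8,2.6,0],"turn":[0,0,-2]},{"slide":[-1.5,5.2,0],"turn":[0,0,-4]},{"slide":[-2.2,7.8,0],"turn":[0,0,-6]},{"slide":[-2.9,10.4,0],"turn":[0,0,-8]},{"slide":[-3.5,13,0],"turn":[0,0,-10]},{"slide":[-4.1,15.6,0],"turn":[0,0,-12]},{"slide":[-4.6,18.2,0],"turn":[0,0,-13]},{"slide":[-5,20.8,0],"turn":[0,0,-14]}]'
```

```text
time_s: 31.37
ee_pos: [0.4709, 0.2423, 0.2147]
tool_rot: [[0.233, 0.002, -0.973], [0.973, -0.001, 0.233], [-0.0, -1.0, -0.002]]
ft_force: [0.4, -1.1, -1.0]
opening: 0.031
```

```bash
python3 -m creep '[{"slide":[0,2.5,0],"turn":[0,0,-0.4]},{"slide":[0,4.8,0],"turn":[0,0,-0.7]},{"slide":[0,6.8,0],"turn":[0,0,-0.7]},{"slide":[0,8,0],"turn":[0,0,-0.7]},{"slide":[0,8.6,0],"turn":[0,0,-0.7]},{"slide":[0,8.7,0],"turn":[0,0,-0.7]},{"slide":[0,8.7,0],"turn":[0,0,-0.7]},{"slide":[0,8.7,0],"turn":[0,0,-0.7]}]'; python3 sv.py pics/s12.png large,15,0 medium,-3,0 small,-140,40
```

```text
time_s: 32.03
ee_pos: [0.4717, 0.3268, 0.2136]
tool_rot: [[0.245, 0.001, -0.969], [0.969, -0.001, 0.245], [-0.001, -1.0, -0.001]]
ft_force: [0.1, 0.1, -0.5]
opening: 0.031
[0.4717 0.3268 0.2136] [ 0.245  0.969 -0.001] [ 0.15  0.07 -0.5 ] [ 14.  19. -61.  94.  17.  77.  25.]
in hook frame mm [-139.1   -1.8] z over arm 53.568327195842315
```

View pics/s12.png

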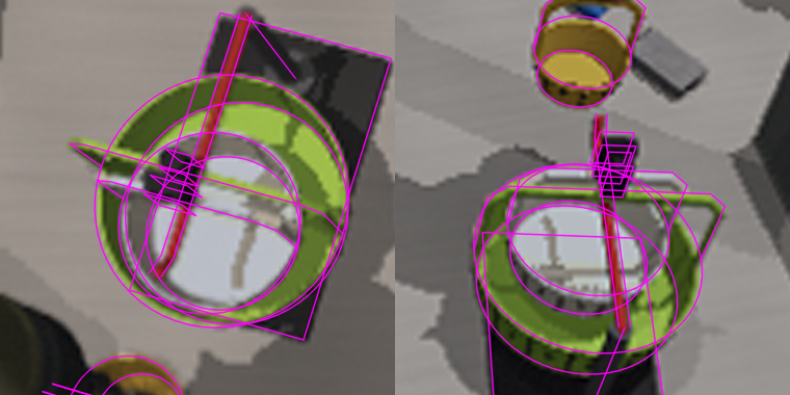

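Aligned, with the bar about 40 mm above the arm. I'll slide in to x ≈ −19 mm.

```bash
python3 -m creep '[{"slide":[0.3,0,0],"turn":[0,0,0]},{"slide":[0.9,-0.1,0],"turn":[0,0,0]},{"slide":[1.7,-0.3,0],"turn":[0,0,0]},{"slide":[2.6,-0.5,0],"turn":[0,0,0]},{"slide":[3.5,-0.7,0],"turn":[0,0,0]},{"slide":[4.4,-0.9,0],"turn":[0,0,0]},{"slide":[5.3,-1.1,0],"turn":[0,0,0]},{"slide":[6.2,-1.35,0],"turn":[0,0,0]}]'
```

```text
time_s: 32.8
ee_pos: [0.5343, 0.3142, 0.2131]
tool_rot: [[0.244, -0.0, -0.97], [0.97, 0.0, 0.244], [0.0, -1.0, 0.0]]
ft_force: [-0.1, -0.6, -1.6]
opening: 0.0312
```

```bash
python3 -m creep '[{"slide":[0.9,-0.2,0],"turn":[0,0,0]},{"slide":[1.8,-0.4,0],"turn":[0,0,0]},{"slide":[2.7,-0.65,0],"turn":[0,0,0]},{"slide":[3.6,-0.9,0],"turn":[0,0,0]},{"slide":[4.5,-1.1,0],"turn":[0,0,0]},{"slide":[5.1,-1.25,0],"turn":[0,0,0]},{"slide":[5.5,-1.35,0],"turn":[0,0,0]},{"slide":[5.5,-1.35,0],"turn":[0,0,0]}]'
```

```text
time_s: 33.47
ee_pos: [0.5891, 0.3004, 0.2131]
tool_rot: [[0.245, -0.0, -0.969], [0.969, 0.0, 0.245], [0.0, -1.0, 0.0]]
ft_force: [-0.2, 0.8, -0.6]
opening: 0.0309
```

```bash
python3 -m creep '[{"slide":[0,0,0],"turn":[0,0,0]},{"slide":[0,0,0],"turn":[0,0,0]},{"slide":[0,0,0],"turn":[0,0,0]},{"slide":[0,0,0],"turn":[0,0,0]},{"slide":[0,0,0],"turn":[0,0,0]},{"slide":[0,0,0],"turn":[0,0,0]},{"slide":[0,0,0],"turn":[0,0,0]},{"slide":[0,0,0],"turn":[0,0,0]}]'; python3 sv.py pics/s13.png small,-19,40; python3 -c "
from bench import *
import cv2
f=grab_frame('wrist');cv2.imwrite('pics/w15.png',f['frame'])"
```

```text
time_s: 34.13
ee_pos: [0.5882, 0.3009, 0.2134]
tool_rot: [[0.244, 0.0, -0.97], [0.97, -0.0, 0.244], [0.0, -1.0, -0.0]]
ft_force: [0.6, -0.4, -0.9]
opening: 0.031
[0.5882 0.3009 0.2134] [0.244 0.97  0.   ] [ 0.64 -0.42 -0.93] [ 10.  30. -56.  81.  25.  81.  30.]
in hook frame mm [-19.8   1.6] z over arm 53.38118411843798
```

View pics/s13.png

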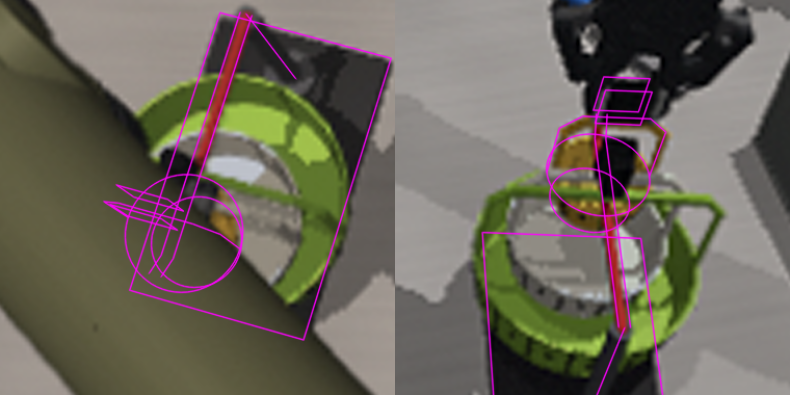

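View pics/w15.png

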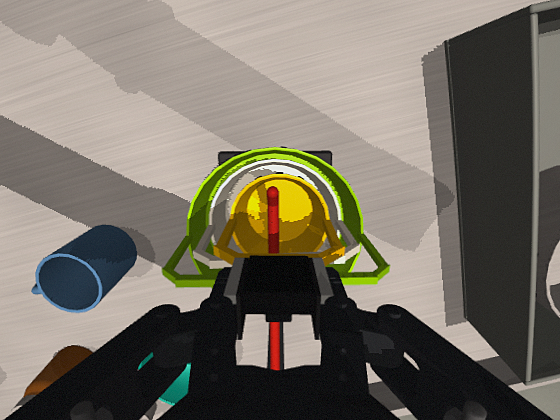

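Yellow is over the nest with the arm through its handle. I'll lower it.

```bash
python3 -m creep '[{"slide":[0,-0.1,-0.4],"turn":[0,0,0]},{"slide":[0,-0.1,-0.9],"turn":[0,0,0]},{"slide":[0,-0.1,-1.5],"turn":[0,0,0]},{"slide":[0,-0.1,-2.1],"turn":[0,0,0]},{"slide":[0,-0.1,-2.7],"turn":[0,0,0]},{"slide":[0,-0.1,-3.1],"turn":[0,0,0]},{"slide":[0,-0.1,-3.4],"turn":[0,0,0]},{"slide":[0,-0.1,-3.4],"turn":[0,0,0]}]'
```

```text
time_s: 34.95
ee_pos: [0.5879, 0.2997, 0.1784]
tool_rot: [[0.244, -0.001, -0.97], [0.97, -0.0, 0.244], [-0.001, -1.0, 0.001]]
ft_force: [0.3, 0.2, -1.7]
opening: 0.0307
```

```bash
python3 -m creep '[{"slide":[0,0,-0.1],"turn":[0,0,0]},{"slide":[0,0,-0.2],"turn":[0,0,0]},{"slide":[0,0,-0.3],"turn":[0,0,0]},{"slide":[0,0,-0.4],"turn":[0,0,0]},{"slide":[0,0,-0.5],"turn":[0,0,0]},{"slide":[0,0,-0.5],"turn":[0,0,0]},{"slide":[0,0,-0.5],"turn":[0,0,0]},{"slide":[0,0,-0.5],"turn":[0,0,0]}]'
```

```text
time_s: 35.62
ee_pos: [0.5882, 0.2999, 0.1744]
tool_rot: [[0.244, 0.0, -0.97], [0.97, 0.0, 0.244], [0.0, -1.0, -0.0]]
ft_force: [0.4, 0.1, -1.0]
opening: 0.0308
```

```bash
python3 -m creep '[{"slide":[0,0,-0.05],"turn":[0,0,0]},{"slide":[0,0,-0.1],"turn":[0,0,0]},{"slide":[0,0,-0.15],"turn":[0,0,0]},{"slide":[0,0,-0.15],"turn":[0,0,0]},{"slide":[0,0,-0.15],"turn":[0,0,0]},{"slide":[0,0,-0.15],"turn":[0,0,0]},{"slide":[0,0,-0.15],"turn":[0,0,0]},{"slide":[0,0,-0.15],"turn":[0,0,0]}]'
```

```text
time_s: 36.28
ee_pos: [0.5883, 0.3001, 0.1734]
tool_rot: [[0.244, 0.001, -0.97], [0.97, 0.0, 0.244], [0.0, -1.0, -0.001]]
ft_force: [-1.3, -0.8, 5.4]
opening: 0.0308
```

The bar is seated (5.4 N), so I'll release and rise.

```bash
python3 -m creep '[{"slide":[0,0,0.05],"turn":[0,0,0]},{"slide":[0,0,0.05],"turn":[0,0,0]},{"slide":[0,0,0.05],"turn":[0,0,0]},{"slide":[0,0,0.05],"turn":[0,0,0]},{"slide":[0,0,0.05],"turn":[0,0,0]},{"slide":[0,0,0.3],"turn":[0,0,0]},{"slide":[0,0,0.7],"turn":[0,0,0]},{"slide":[0,0,1.2],"turn":[0,0,0]}]' 0.75
```

```text
time_s: 36.95
ee_pos: [0.5881, 0.2999, 0.185]
tool_rot: [[0.244, -0.0, -0.97], [0.97, -0.0, 0.244], [-0.0, -1.0, 0.0]]
ft_force: [-0.8, 0.5, 0.2]
opening: 0.0641
```

```bash
python3 -m creep '[{"slide":[0,0,1],"turn":[0,0,0]},{"slide":[0,0,2.2],"turn":[0,0,0]},{"slide":[0,0,3.6],"turn":[0,0,0]},{"slide":[0,0,5],"turn":[0,0,0]},{"slide":[0,0,6.4],"turn":[0,0,0]},{"slide":[0,0,7.8],"turn":[0,0,0]},{"slide":[0,0,9],"turn":[0,0,0]},{"slide":[0,0,9.5],"turn":[0,0,0]}]'
```

```text
time_s: 37.62
ee_pos: [0.5887, 0.3006, 0.2827]
tool_rot: [[0.244, 0.003, -0.97], [0.97, 0.002, 0.244], [0.002, -1.0, -0.002]]
ft_force: [-0.1, 1.3, -0.5]
opening: 0.0642
```

```bash
python3 -m creep '[{"slide":[0,-2,0],"turn":[0,0,0]},{"slide":[0,-5,0],"turn":[0,0,0]},{"slide":[0,-8,0],"turn":[0,0,0]},{"slide":[0,-11,0],"turn":[0,0,0]},{"slide":[0,-14,0],"turn":[0,0,0]},{"slide":[0,-17,0],"turn":[0,0,0]},{"slide":[0,-20,0],"turn":[0,0,0]},{"slide":[0,-23,0],"turn":[0,0,0]}]'
```

```text
time_s: 38.28
ee_pos: [0.5879, 0.0684, 0.2799]
tool_rot: [[0.244, -0.0, -0.97], [0.97, -0.0, 0.244], [-0.0, -1.0, 0.0]]
ft_force: [0.6, 0.2, 0.4]
opening: 0.064
```

```bash
python3 -m creep '[{"slide":[0,-3,0],"turn":[0,0,0]},{"slide":[0,-6,0],"turn":[0,0,0]},{"slide":[0,-9,0],"turn":[0,0,0]},{"slide":[0,-10,0],"turn":[0,0,0]},{"slide":[0,-10,0],"turn":[0,0,0]},{"slide":[0,-10,0],"turn":[0,0,0]},{"slide":[0,-10,0],"turn":[0,0,0]},{"slide":[0,-10,0],"turn":[0,0,0]}]'; python3 sv.py pics/s14.png ; python3 sv.py pics/s15.png large,15,0 medium,-3,0 small,-19,0; python3 -c "
from bench import *
import cv2
f=grab_frame('top');cv2.imwrite('pics/t16.png',f['frame'])"
```

```text
time_s: 38.95
ee_pos: [0.5881, -0.0272, 0.2801]
tool_rot: [[0.24, 0.0, -0.971], [0.971, 0.001, 0.24], [0.001, -1.0, -0.0]]
ft_force: [-0.4, 0.0, -0.1]
opening: 0.0639
[ 0.5881 -0.0272  0.2801] [0.24  0.971 0.001] [-0.41  0.04 -0.13] [ 46.  17. -56.  86.  14.  84.  66.]
in hook frame mm [  60.3 -316.6] z over arm 120.07466948788084
[ 0.5882 -0.0279  0.28  ] [0.241 0.971 0.   ] [ 0.69  0.32 -0.78] [ 46.  17. -56.  86.  14.  84.  66.]
in hook frame mm [  60.6 -317.2] z over arm 120.02273217679274
```

View pics/s14.png

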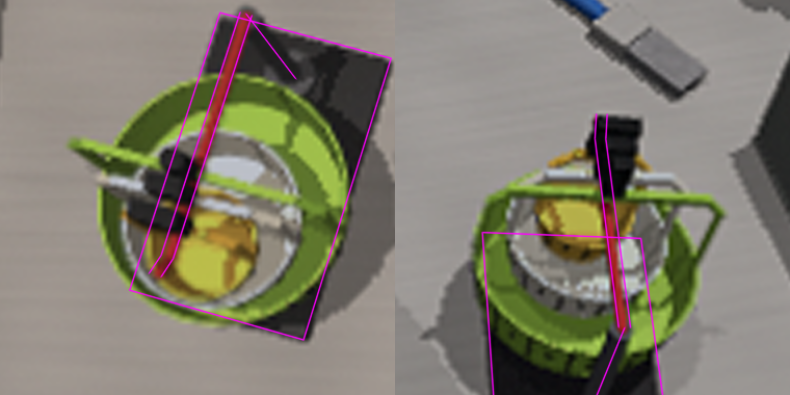

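View pics/s15.png

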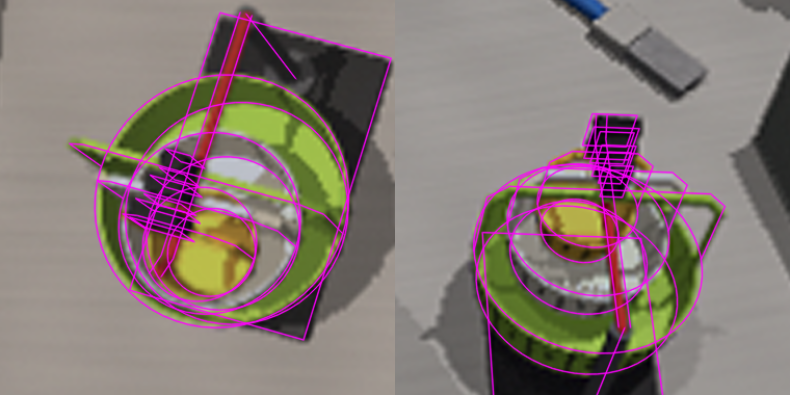

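View pics/t16.png

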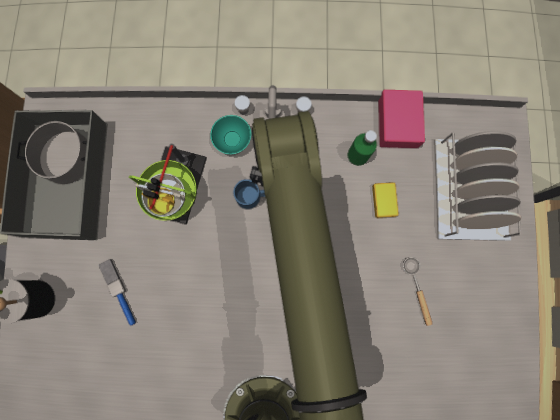

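```bash
python3 -c "
from bench import *
import numpy as np
a=grab_frame('scene')['frame'][150:290,300:430].astype(int)
for i in range(8): b=grab_frame('scene')['frame'][150:290,300:430].astype(int)
print(abs(a-b).mean(),(abs(a-b).max(2)>40).sum(),status.get_obs()['time_s'])
close_job()"
```

```text
0.5066849816849817 0 39.65
the job is handed in; nothing more can be done
```

All three pails are hanging nested on the hook, each level on the middle of its handle: green at about x = +15 mm along the arm, white at −3 mm and yellow at −19 mm. I let go of each before fetching the next, then moved the gripper clear and handed the job in at 39.7 s.

- **Final position:** overlays in the top and scene pictures matched the hung models for all three pails. I spaced the bars 16–18 mm apart instead of 15 to give the tabs more clearance, so white and yellow sit slightly further towards the tip than planned, well within the 45 mm limit.
- **Stillness:** two scene pictures about 0.4 s apart showed no pixel around the hook changing noticeably.
- **Other things:** the final top view shows the bystanders in view where they started. The arm hid the jar and part of the mug, but the gripper stayed well above both throughout.
- **Disagreements:** handle angles read from the fixed cameras were up to about 3° off for green and white, and I corrected them from the wrist camera before gripping. The network did not find the bottle in the top picture, so I located it from other views. No other check failed.

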